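Hang up the checked ear defenders and step the reminder to month 8

ROBOT

A 6-joint arm with a two-finger parallel gripper is mounted at the origin on the work surface. World frame = base frame: x ahead of the robot, y to its left, z up, the work surface at z = 0. Lengths are in m, angles in rad, forces in N, time in s.
With the tool pointing down it reaches from about 0.3 to 0.95 m from the base axis. Payload 3.1 kg.
Tool frame: the origin (TCP) lies at the very end of the fingers, on their centre line; the grasp point (between the pads) lies 19 mm behind it; x points along the fingers, y is the direction in which the jaws open and shut, and the axes are right-handed (so a half turn about x gives the same grasp; the last joint's range is limited). The gripper opens to 85 mm and grips with 20 to 120 N. Pads are 22 mm wide; open, the fingers measure 114 mm over their backs; the gripper's body (76 mm by 85 mm) begins 54 mm behind the grasp point. The pads swing forward as they close: fully open they stand 13 mm farther back than shut.
Start: joints at [1.095, 0.308, 1.634, -0, 1.2, -0.07], TCP at [0.247, 0.574, 0.231] pointing down, gripper open.
Joint ranges: [-3.06, 3.06], [-0.79, 1.96], [0.05, 2.63], [-1.19, 4.34], [0.05, 2.64], [-2.94, 2.94]. Speed limits (rad/s): [2.79, 2.79, 3.14, 3.14, 3.14, 3.14].

INTERFACE

Orientations are given as a rotation vector (axis times angle).
In Python, from station import r gives the robot as it stands.
- The arm moves only by the tool jog_arm, never from a script. Its argument "plan" is a list of rows, each a list of 3 entries, a list of its own where there are three numbers: the shift along the tool's x, y, z in m, then the turn, a rotation vector about the tool's x, y, z in degrees, then the finger opening in m, from 0 to 0.0854. A call has 1 to 20 rows; each row shifts and turns the pose as measured when the row begins, along the tool's axes as they then stand; what a row does not reach is not made up. A row lasts 1/10 s, in which the tool goes at most 50 mm and 8.59 degrees, less where a joint would pass 70% of its speed; a pose out of reach is approached as far as the arm can. A call is refused whole if a number of a shift passes 0.05 or a number of a turn 8.59, either way. A call with a gripper value outside its range is refused whole. The fingers move at their own pace and stop on an object; "force" is the grip in N (left out, the last holds). Time passes only in rows, so rows that do not move let the fingers close. It gives the time, the measured TCP pose, the force and the opening at its end, in the units of the state.
- r.observe(): the state, without advancing time (a new reading comes with each control period).
- r.camera(name): name is "scene" or "top"; returns a dict with "image" (420x560x3 uint8, red, green, blue), "z_map" (420x560 float32, m along the optical axis (not along the pixel's ray), 0 where there is no reading), "K" (3x3 intrinsics, pixels), "rvec" (rotation vector, rad) and "tvec" (3), from world to camera coordinates, as OpenCV has them. Camera axes: x right, y down, z forward; pixel columns grow to the right and rows downward; lengths in m; the calibration is good to about 2 mm. A picture is of the moment at which its call begins.
- r.close_job(): hands the job in, once; it reports no verdict.
The state is a dict: "clock": time; "joints": joint angles; "joint_velocities": joint speeds; "joint_efforts": joint torques, N m; "eef_pos": TCP position; "ee_rot": TCP orientation; "wrist_force": force on the tool from outside, world axes, zero at the start; "wrist_torque": the same for the moment, N m; "opening": finger opening in m.
Only numpy, scipy, OpenCV 4.12 (cv2) and the standard library are available. Lean on these libraries where they do the work, as an engineer would, in place of code of your own. Each camera call takes 0.05 s, during which the arm holds its last target.

TASK

The ear defenders on the bench have been cleaned and checked: drape every pair over the bar of the rail between the posts, one cup on either side of the bar, setting each one down on it rather than dropping it, and push the button of the check reminder until its drum shows 8, the month of the next check. Turn the drum only with the button, and leave the other things on the bench where they are.

Things in the scene. Friction and masses are not known exactly. Their poses are not given: they have to be found in the camera images.
- muffs1_center (a point): Ear defenders: grey cups, black cushions, steel band that keeps its shape. Stands upright on its two cups, headband up, z up: 128 mm from cup to cup along its own x, 64 mm deep along y, 152 mm high, 0.17 to 0.28 kg. The point is half-way up on the middle line, 76 mm above the underside, 76 mm below the top. All pairs are alike; 3 or 4 are present, absent ones read None.
- muffs2_center (a point): Pair like muffs1, same point and axes. The crown of each is a padded block 54 mm along x, 34 mm wide along y: flat top 76 mm above the point; two cushion rolls beneath seat on the bar, whose top is then 56 mm above the point. Grip it from above by its sides, across y, with the fingertips about 17 mm down beside it so that they stay above the bar when it is draped.
- muffs3_center (a point): Pair like muffs1, same point and axes. Below the crown of each, the space between the two cushions is open to the foot, 48 mm wide along x: the bar passes through there. The cups reach 84 mm up from the foot.
- muffs4_center (a point): Pair like muffs1, same point and axes. Draped, the underside of the crown lies on the bar, its own y along the bar, its centre point 112 mm and its cups 36 mm above the bench.
- rail: The rail: round steel bar 16 mm thick along its own y between two birch posts fixed to the bench. Origin on the bench under the bar's middle; bar axis 160 mm, its top 168 mm above the bench. Posts 28 mm wide, 180 mm high at y = +225 and -225 mm; four pairs fit between, 100 mm apart. Past the -y post a batten with pegs holds two brass calipers, to y = -351 mm.
- reminder: The check reminder: grey metal case fixed to the bench, 112 mm along x, 146 mm along y, 96 mm high at its two cheeks, 78 mm elsewhere, with a numbered drum between the cheeks and one black push button. Origin on the bench under the middle of the drum's axle; button at x = -29, y = +28 mm; drum at y = -62 to -4 mm.
- button_top (a point): Centre of the top of the round black push button (33 mm across), 112 mm above the bench at rest. It moves straight down 13.5 mm to a firm stop, with about 7 N, and springs back. One push to the stop steps the drum one number through a ratchet; under 11 mm may not step it. Let it come fully up before the next push; push slower than 50 mm/s.
- button (a joint): Travel of the push button in m: 0 up, 0.0135 pushed fully down.
- drum (a joint): The numbered drum, 80 mm across, white with black numerals 1 to 12 (months), about 16 mm high. It clicks into place at each number and steps forward only, 12 being followed by 1. The value grows: month shown times pi/6 (0.5236 rad a step; month 8 is 4.189, 12 at the start reads 0 and 11 reads -0.52).
- window (a point): The top of the drum, 90 mm above the bench: the numeral lying uppermost here, between the black index lines on the two cheeks, is the month shown. It reads upright for someone on the robot's side (6 and 9 are underlined).
- tin: Bystander: green tin of wall plugs, 80 mm across, 90 mm high; origin under its centre.
- clevis_pin: Bystander: steel clevis pin, 90 mm long, 16 mm high, lying on the bench behind the bar; origin under its middle.
- bit_holder: Bystander: black plastic bit holder with bits, 110 x 44 x 50 mm; origin under its centre.
- angle_bracket: Bystander: aluminium angle, 90 mm long, 22 mm high, on the bench behind the bar; origin under its middle.
- try_square: Bystander: carpenter's try square lying flat, 180 x 120 x 20 mm; origin on the bench under its middle.
- tape_measure: Bystander: tape measure, 72 x 34 x 68 mm; origin under its centre.
Not all that is in view belongs to the job. Leave any yellow look-alike of the part that bears muffs4_center alone.

How it is judged:
At the end, for the whole second after the job is handed in: Every pair present hangs at rest over the bar between the posts: middle within 30 mm of the bar's line and 190 mm of its midpoint, crown down on the bar (point 95 to 122 mm up), upright within 0.45 rad, a cup on either side; the drum shows month 8 (within 0.15 rad); the button is up (x of muffs1_center in the frame of rail between -0.03 and 0.03 m and y of muffs1_center in the frame of rail between -0.19 and 0.19 m and height (world z) of muffs1_center between 0.095 and 0.122 m and angle between each of muffs1_center, muffs2_center, muffs3_center, muffs4_center's own z axis and vertical below 0.45 rad and linear speed of each of muffs1, muffs2, muffs3, muffs4 below 0.05 m/s and x of muffs2_center in the frame of rail between -0.03 and 0.03 m and y of muffs2_center in the frame of rail between -0.19 and 0.19 m and height (world z) of muffs2_center between 0.095 and 0.122 m and x of muffs3_center in the frame of rail between -0.03 and 0.03 m and y of muffs3_center in the frame of rail between -0.19 and 0.19 m and height (world z) of muffs3_center between 0.095 and 0.122 m and x of muffs4_center in the frame of rail between -0.03 and 0.03 m and y of muffs4_center in the frame of rail between -0.19 and 0.19 m and height (world z) of muffs4_center between 0.095 and 0.122 m and (value of joint drum between 4.03879 and 4.33879 rad or value of joint drum between 10.322 and 10.622 rad) and value of joint button below 0.002 m); the robot touches nothing.
It fails at once if the drum is turned by touching it rather than by the button (contact force between any of the fingers, the arm and drum above 1 N).
It fails at once if ear defenders are dropped or thrust hard onto the rail (over 40 N) (contact force between any of muffs1, muffs2, muffs3, muffs4 and rail above 40 N).
It fails at once if another thing on the bench is shifted by more than 40 mm (distance of any of tin, clevis_pin, bit_holder, angle_bracket, try_square, tape_measure from where it was at the start of the episode above 0.04 m).
Of muffs1, muffs2, muffs3, muffs4 only 3 to 4 are there at a start; the rules pass over those that are not, and their reading is None.
At some moment in a run one of muffs1, muffs2, muffs3, muffs4 may be knocked a few centimetres aside while the robot is not near it.
It also fails if it takes over 210 s, if anything falls off the work surface, if the arm or the gripper's body presses on something with over 40 N, if the wrist force passes 120 N, or if a joint passes its speed limit or range.

## Working session

There is one attempt and no reset: what is moved stays moved. The work goes in short steps, Python scripts to look and compute and a tool call to move; the robot and the scene stay as the last step left them, time stands still between calls to the robot, and variables do not carry over. Pictures are saved under pics/ and viewed, and the job is handed in when it is done.

Besides the shell and the picture viewer there is one more tool, called as a command line: name --argument value ..., lists and objects as JSON in quotes. jog_arm: Moves the arm, as the interface text tells. Its arguments: {"type":"object","properties":{"plan":{"type":"array","items":{"type":"array"}},"force":{"type":"number"}},"required":["plan"]}

```bash
ls; mkdir -p pics; cat > h.py <<'E'
import numpy as np, cv2
from station import r
def cam(n):
    c=r.camera(n); R,_=cv2.Rodrigues(np.array(c['rvec'],float)); c['R']=R; c['t']=np.array(c['tvec'],float).reshape(3); c['K']=np.array(c['K']); return c
def save(c,f,s=1,box=None):
    im=c['image']
    if box: im=im[box[1]:box[3],box[0]:box[2]]
    im=cv2.resize(im,None,fx=s,fy=s,interpolation=cv2.INTER_CUBIC)
    cv2.imwrite('pics/'+f,im[:,:,::-1])
def pts(c):
    z=c['z_map'].astype(float);v,u=np.mgrid[:z.shape[0],:z.shape[1]]
    K=c['K'];p=np.stack([(u-K[0,2])/K[0,0]*z,(v-K[1,2])/K[1,1]*z,z],-1)
    w=(p-c['t'])@c['R']; w[z<=0]=np.nan; return w
def ray(c,u,v,h):
    d=c['R'].T@np.linalg.inv(c['K'])@np.array([u,v,1.]);o=-c['R'].T@c['t'];return o+d*(h-o[2])/d[2]
def proj(c,P):
    q=c['K']@(c['R']@np.array(P)+c['t']);return q[:2]/q[2]
E
python3 - <<'E'
from h import *
for n in('top','scene'):
    c=cam(n);save(c,n+'0.png',1.4);print(n,c['K'][0,0],-c['R'].T@c['t'],c['R'][2])
o=r.observe();print(o)
E
```

```text
pics
top 522.7646905031636 [0.33112396 0.02885803 1.68360686] [ 0.11589725  0.00282026 -0.9932572 ]
scene 444.1157503301339 [ 1.33216003 -0.13192371  1.15854182] [-0.59717521  0.11349189 -0.79404116]
{'clock': 0.1, 'joints': array([ 1.09528693e+00,  3.08926009e-01,  1.63504361e+00,  1.14454410e-05,
        1.19971495e+00, -6.96859018e-02]), 'joint_velocities': array([-0.00059443, -0.002751  , -0.00606561,  0.00072068,  0.00125468,
       -0.00022071]), 'joint_efforts': array([-8.45829527e-05, -4.16407263e+01, -2.77645415e+01,  2.01751209e-05,
        4.02117788e-03, -2.59858285e-05]), 'eef_pos': array([0.24640836, 0.57356935, 0.23016435]), 'ee_rot': array([ 0.3167761 ,  1.5478276 , -0.31995432]), 'wrist_force': array([ 0.29932088,  0.01535469, -0.58609204]), 'wrist_torque': array([-0.02996706,  0.0077167 ,  0.07669418]), 'opening': 0.08498660563290161}
```

View pics/top0.png

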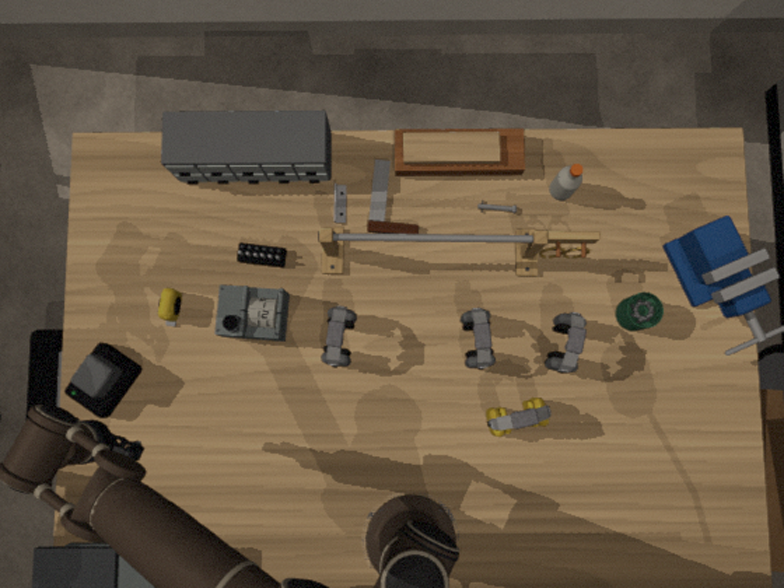

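View pics/scene0.png

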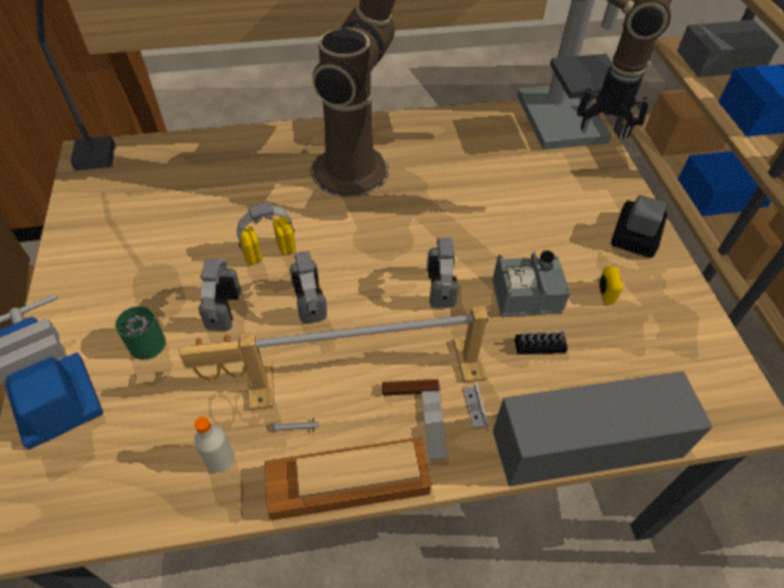

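```bash
python3 - <<'E'
from h import *
c=cam('top');w=pts(c);im=c['image']
np.set_printoptions(precision=4,suppress=True)
hsv=cv2.cvtColor(im,cv2.COLOR_RGB2HSV)
def reg(name,u0,v0,u1,v1,zl,zh,big=True):
    m=np.zeros(im.shape[:2],np.uint8)
    m[v0:v1,u0:u1]=1
    m&=((w[...,2]>zl)&(w[...,2]<zh)).astype(np.uint8)
    P=w[m>0]
    if len(P)<5: print(name,len(P));return
    (cx,cy),(a,b),t=cv2.minAreaRect(P[:,:2].astype(np.float32))
    print(name,len(P),'med',np.median(P,0),'mean',P.mean(0),'rect',cx,cy,a,b,t)
s=1/1.4
def R(n,a,b,c_,d,zl,zh): reg(n,int(a*s),int(b*s),int(c_*s),int(d*s),zl,zh)
for n,b in dict(A=(315,300,365,375),B=(455,300,500,375),C=(540,305,600,380),Y=(480,390,560,440)).items():
    R(n+'crown',*b,0.146,0.16); R(n+'hi',*b,0.135,0.2); R(n+'all',*b,0.06,0.2)
R('bar',350,225,510,250,0.12,0.2);R('barL',350,225,380,250,0.12,0.2);R('barR',480,225,510,250,0.12,0.2)
R('postL',310,220,345,280,0.165,0.2);R('postR',510,220,550,280,0.165,0.2)
R('rem',210,280,295,345,0.06,0.085);R('cheeks',210,280,295,345,0.088,0.1);R('btn',210,280,260,345,0.104,0.13)
save(c,'topz.png',4,(140,150,340,300));
c=cam('scene');save(c,'scz.png',4,(330,160,430,240));save(c,'scm.png',3,(120,130,380,320))
E
```

```text
Acrown 192 med [0.4497 0.1589 0.1519] mean [0.4499 0.1592 0.152 ] rect 0.44976529479026794 0.15927009284496307 0.03345091640949249 0.053173989057540894 83.79917907714844
Ahi 247 med [0.4494 0.159  0.1506] mean [0.4488 0.1591 0.1495] rect 0.45039448142051697 0.15933801233768463 0.03427658975124359 0.0840371623635292 82.619140625
Aall 666 med [0.4464 0.1558 0.1242] mean [0.4473 0.157  0.1166] rect 0.44996678829193115 0.15904399752616882 0.061806727200746536 0.13093891739845276 82.47993469238281
Bcrown 192 med [ 0.4448 -0.1499  0.1533] mean [ 0.4441 -0.1502  0.153 ] rect 0.4438557028770447 -0.15050745010375977 0.05198821797966957 0.034024856984615326 4.003772735595703
Bhi 247 med [ 0.4424 -0.1497  0.1519] mean [ 0.4431 -0.1498  0.1503] rect 0.44064652919769287 -0.15073488652706146 0.08076637238264084 0.034403104335069656 7.739104747772217
Ball 679 med [ 0.4392 -0.1462  0.1237] mean [ 0.4408 -0.1475  0.1163] rect 0.44291386008262634 -0.14924241602420807 0.13052596151828766 0.06100528687238693 6.049091339111328
Ccrown 201 med [ 0.435  -0.346   0.1525] mean [ 0.4337 -0.3461  0.1523] rect 0
[... 1614 characters left out ...]
3383486270905 86.79251861572266
postR 180 med [ 0.647  -0.2616  0.1767] mean [ 0.6465 -0.257   0.1753] rect 0.6457067131996155 -0.24972572922706604 0.02880745753645897 0.07973496615886688 0.8761684894561768
rem 1076 med [0.5129 0.3584 0.0784] mean [0.5074 0.3595 0.0779] rect 0.5049845576286316 0.35448047518730164 0.14913427829742432 0.11183155328035355 85.42182922363281
cheeks 393 med [0.5015 0.3288 0.0929] mean [0.5015 0.3282 0.0933] rect 0.5045139789581299 0.3511122763156891 0.141021728515625 0.1092812642455101 85.67562103271484
btn 95 med [0.4789 0.3887 0.1127] mean [0.4793 0.3884 0.1126] rect 0.4826182425022125 0.38057395815849304 0.031815867871046066 0.0498809851706028 23.41866111755371
```

View pics/topz.png

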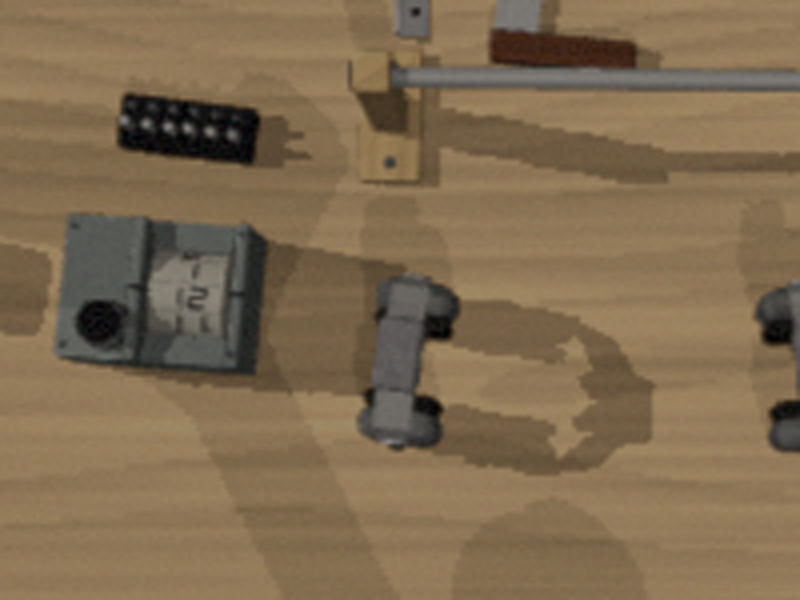

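View pics/scz.png

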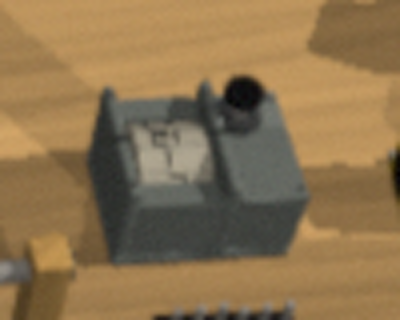

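View pics/scm.png

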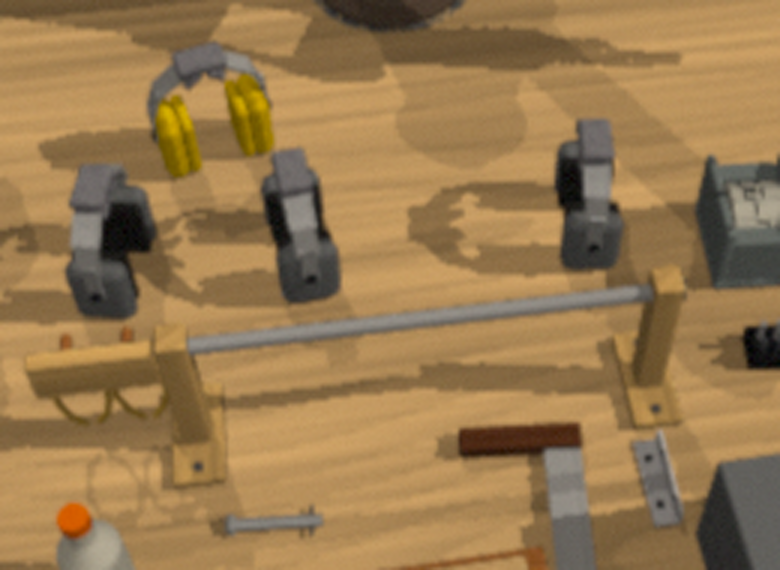

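```bash
python3 - <<'E'
from h import *
def avg(n,b,k=8):
    L=[cam(n) for _ in range(k)]
    im=np.mean([c['image'][b[1]:b[3],b[0]:b[2]] for c in L],0)
    im=cv2.resize(im,None,fx=12,fy=12,interpolation=cv2.INTER_LANCZOS4)
    im=np.clip((im-im.min())/(im.max()-im.min())*255,0,255).astype(np.uint8);return im[:,:,::-1]
a=avg('top',(170,200,208,246)); b=cv2.rotate(avg('scene',(352,180,392,218)),cv2.ROTATE_180)
h=max(a.shape[0],b.shape[0])
o=np.zeros((h,a.shape[1]+b.shape[1],3),np.uint8);o[:a.shape[0],:a.shape[1]]=a;o[:b.shape[0],a.shape[1]:]=b
o=cv2.resize(o,None,fx=min(1,790/o.shape[1]),fy=min(1,790/o.shape[1]))
cv2.imwrite('pics/drum1.png',o);print(o.shape)
E
```

```text
(466, 790, 3)
```

View pics/drum1.png

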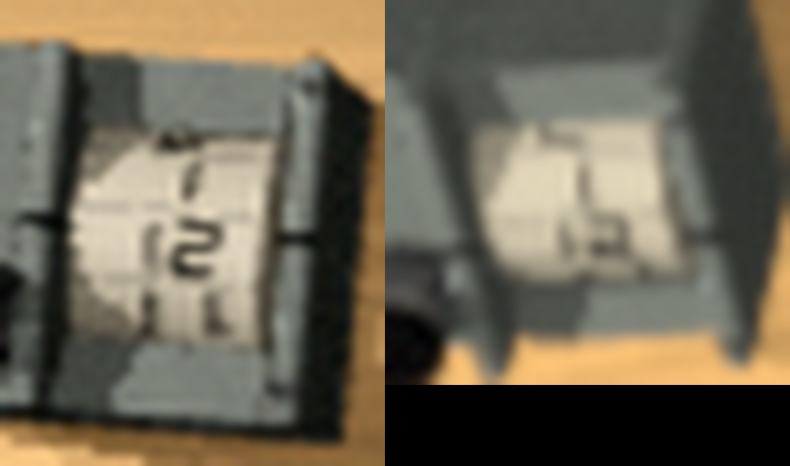

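```bash
cat >> h.py <<'E'
from scipy.spatial.transform import Rotation as Ro
np.set_printoptions(precision=4,suppress=True)
def go(p,yaw=None,p0=None):
    """yaw: deg, direction of own x of part (jaw y axis perp.)"""
    o=r.observe();T=Ro.from_rotvec(o['ee_rot']).as_matrix();q=o['eef_pos'] if p0 is None else np.array(p0)
    print('t',o['clock'],'pos',o['eef_pos'],'open',o['opening'],'F',o['wrist_force'])
    print('axes x',T[:,0],'y',T[:,1],'z',T[:,2],'jawdeg',np.degrees(np.arctan2(T[1,1],T[0,1])))
    print('shift now-axes mm',1000*(T.T@(np.array(p)-q)))
    if yaw is not None:
        a=np.radians(yaw+90); best=None
        for s in(1,-1):
            y=s*np.array([np.cos(a),np.sin(a),0]);x=np.array([0,0,-1.]);D=np.stack([x,y,np.cross(x,y)],1)
            v=(Ro.from_matrix(T).inv()*Ro.from_matrix(D)).as_rotvec(degrees=True)
            print('  turn deg',v,'shift final axes mm',1000*(D.T@(np.array(p)-q)))
E
python3 - <<'E'
from h import *
c=cam('top');w=pts(c)
M=(w[...,2]>0.172)&(w[...,2]<0.19)&(np.abs(w[...,0]-0.65)<0.05)
n,l,s,ce=cv2.connectedComponentsWithStats(M.astype(np.uint8))
for i in range(1,n):
    if s[i,4]>10:
        P=w[l==i];print(s[i],np.median(P,0),P.min(0),P.max(0))
# button circle
M=(w[...,2]>0.107)&(w[...,2]<0.118)&(np.hypot(w[...,0]-.479,w[...,1]-.388)<.03);P=w[M];print('btn',P.mean(0),cv2.minEnclosingCircle(P[:,:2].astype(np.float32)))
go([.479,.388,.14],0)
print(r.observe()['joints'])
E
```

```text
[227 163  11  11 100] [0.6552 0.1776 0.1798] [0.639  0.1634 0.1728] [0.6697 0.1932 0.1889]
[381 165  48  10 290] [ 0.6508 -0.3179  0.1774] [ 0.6318 -0.3978  0.172 ] [ 0.6608 -0.2576  0.1882]
btn [0.4782 0.3892 0.1127] ((0.4747145175933838, 0.38338974118232727), 0.022754212841391563)
t 1.05 pos [0.2467 0.5742 0.2313] open 0.08551626860260701 F [-0.2323  0.3796 -0.5182]
axes x [-0.  0. -1.] y [ 0.3947  0.9188 -0.    ] z [ 0.9188 -0.3947 -0.    ] jawdeg 66.75132924023099
shift now-axes mm [ 91.2782 -79.4377 286.9186]
  turn deg [-23.2487  -0.0003   0.    ] shift final axes mm [  91.2795 -186.2406  232.2646]
  turn deg [156.7513   0.       0.0004] shift final axes mm [  91.2795  186.2406 -232.2646]
[ 1.0953  0.3081  1.6338  0.      1.1997 -0.0697]
```

jog_arm --plan '[[[0, 0, 0], [-7.75, 0, 0], 0], [[0, 0, 0], [-7.75, 0, 0], 0], [[0, 0, 0], [-7.75, 0, 0], 0], [[0, -0.023, 0.029], [0, 0, 0], 0], [[0, -0.023, 0.029], [0, 0, 0], 0], [[0, -0.023, 0.029], [0, 0, 0], 0], [[0, -0.023, 0.029], [0, 0, 0], 0], [[0, -0.023, 0.029], [0, 0, 0], 0], [[0, -0.023, 0.029], [0, 0, 0], 0], [[0, -0.023, 0.029], [0, 0, 0], 0], [[0, -0.023, 0.029], [0, 0, 0], 0], [[0.03, 0, 0], [0, 0, 0], 0], [[0.03, 0, 0], [0, 0, 0], 0]]' --force 60

```text
clock: 2.35
eef_pos: [0.4957, 0.392, 0.1768]
ee_rot: [-0.008, 1.557, 0.024]
wrist_force: [-0.3, 0.4, -0.4]
opening: 0.0002
```

```bash
python3 - <<'E'
from h import *
go([.4785,.3885,.116],0)
E
```

```text
t 2.35 pos [0.4957 0.392  0.1768] open 0.00016796101607475207 F [-0.3277  0.4191 -0.4392]
axes x [ 0.0136  0.0106 -0.9999] y [-0.0208  0.9997  0.0103] z [0.9997 0.0207 0.0138] jawdeg 91.19273946570996
shift now-axes mm [ 60.5517  -3.7978 -18.0704]
  turn deg [ 1.1886  0.7853 -0.5976] shift final axes mm [ 60.8314  -3.5303 -17.1624]
  turn deg [-178.8047    0.9325    1.2255] shift final axes mm [60.8314  3.5303 17.1624]
```

jog_arm --plan '[[[0.02, -0.004, -0.018], [1.2, 0.8, -0.6], 0], [[0.02, 0, 0], [0, 0, 0], 0], [[0.01, 0, 0], [0, 0, 0], 0], [[0, 0, 0], [0, 0, 0], 0]]'

```text
clock: 2.75
eef_pos: [0.4764, 0.3847, 0.1204]
ee_rot: [-0.0, 1.577, -0.007]
wrist_force: [0.4, -0.0, -0.8]
opening: 0.0
```

```bash
python3 - <<'E'
from h import *
go([.4785,.3885,.116],0)
E
```

```text
t 2.75 pos [0.4764 0.3847 0.1204] open 2.7389896161594597e-05 F [ 0.4473 -0.0379 -0.7573]
axes x [-0.0065 -0.0046 -1.    ] y [ 0.004   1.     -0.0046] z [ 1.     -0.004  -0.0065] jawdeg 89.77169579973844
shift now-axes mm [4.3747 3.8038 2.0974]
  turn deg [-0.2292 -0.3707  0.2617] shift final axes mm [4.4056 3.7754 2.0842]
  turn deg [179.7694   0.4105   0.5816] shift final axes mm [ 4.4056 -3.7754 -2.0842]
```

jog_arm --plan '[[[0.004, 0.004, 0.002], [0, 0, 0], 0], [[0.004, 0, 0], [0, 0, 0], 0], [[0.004, 0, 0], [0, 0, 0], 0], [[0.004, 0, 0], [0, 0, 0], 0], [[0.004, 0, 0], [0, 0, 0], 0], [[0.003, 0, 0], [0, 0, 0], 0]]'

```text
clock: 3.35
eef_pos: [0.4812, 0.3912, 0.102]
ee_rot: [0.002, 1.572, -0.003]
wrist_force: [-1.6, -1.6, 3.4]
opening: -0.0003
```

```bash
python3 - <<'E'
from h import *
go([.4785,.3885,.0985],0)
E
```

```text
t 3.35 pos [0.4812 0.3912 0.102 ] open -0.0002947954518722317 F [-1.6119 -1.5831  3.4235]
axes x [-0.001  -0.0011 -1.    ] y [ 0.0032  1.     -0.0011] z [ 1.     -0.0032 -0.001 ] jawdeg 89.81573890333972
shift now-axes mm [ 3.479  -2.6849 -2.7285]
  turn deg [-0.1843 -0.0588  0.0632] shift final axes mm [ 3.4733 -2.68   -2.7407]
  turn deg [179.8157   0.0992   0.0922] shift final axes mm [3.4733 2.68   2.7407]
```

jog_arm --plan '[[[0.004, 0, 0], [0, 0, 0], 0], [[0.003, 0, 0], [0, 0, 0], 0], [[0.001, 0, 0], [0, 0, 0], 0]]'

```text
clock: 3.65
eef_pos: [0.4818, 0.3916, 0.0993]
ee_rot: [0.002, 1.572, -0.003]
wrist_force: [-0.9, -1.9, 2.4]
opening: 0.0002
```

```bash
python3 - <<'E'
from h import *
go([.4785,.3885,.0985],0)
E
```

```text
t 3.65 pos [0.4818 0.3916 0.0993] open 0.00020978993909830877 F [-0.8636 -1.874   2.3633]
axes x [-0.0007 -0.001  -1.    ] y [ 0.003  1.    -0.001] z [ 1.     -0.003  -0.0007] jawdeg 89.82994046371726
shift now-axes mm [ 0.7969 -3.1528 -3.3286]
  turn deg [-0.1701 -0.0413  0.0582] shift final axes mm [ 0.7913 -3.1437 -3.3386]
  turn deg [179.8299   0.0913   0.0648] shift final axes mm [0.7913 3.1437 3.3386]
```

jog_arm --plan '[[[0.003, 0, 0], [0, 0, 0], 0], [[0.002, 0, 0], [0, 0, 0], 0]]'

```text
clock: 3.85
eef_pos: [0.4821, 0.3919, 0.0989]
ee_rot: [0.001, 1.572, -0.003]
wrist_force: [-4.4, -3.3, 12.1]
opening: 0.0002
```

```bash
python3 - <<'E'
from h import *
go([.4785,.3885,.0985],0)
c=cam('top');save(c,'p1.png',10,(150,195,215,250))
c=cam('scene');save(c,'p2.png',7,(330,150,430,230))
E
```

```text
t 3.85 pos [0.4821 0.3919 0.0989] open 0.00017990905300698814 F [-4.3785 -3.2768 12.0757]
axes x [-0.001  -0.0013 -1.    ] y [ 0.0029  1.     -0.0013] z [ 1.     -0.0029 -0.001 ] jawdeg 89.83519807054546
shift now-axes mm [ 0.4459 -3.4031 -3.6049]
  turn deg [-0.1648 -0.0583  0.0726] shift final axes mm [ 0.4379 -3.3933 -3.6151]
  turn deg [179.8351   0.1139   0.0915] shift final axes mm [0.4379 3.3933 3.6151]
```

View pics/p2.png

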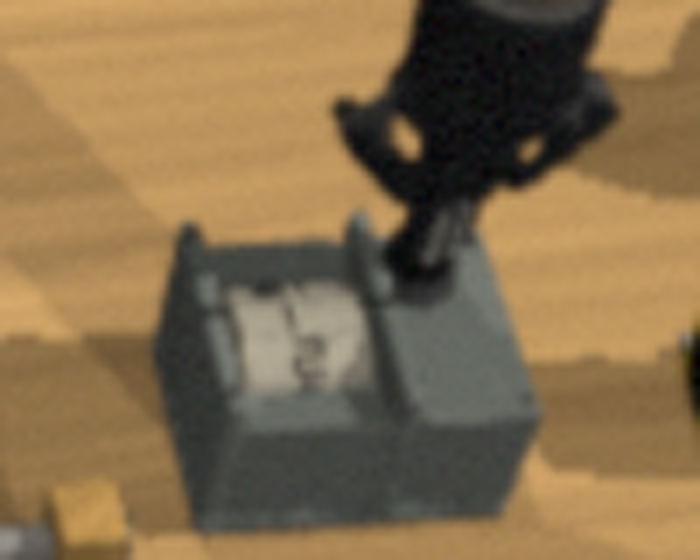

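jog_arm --plan '[[[-0.008, -0.002, -0.002], [0, 0, 0], 0], [[-0.008, -0.001, -0.001], [0, 0, 0], 0], [[-0.004, 0, 0], [0, 0, 0], 0], [[0, 0, 0], [0, 0, 0], 0]]'

```text
clock: 4.35
eef_pos: [0.4805, 0.3899, 0.1203]
ee_rot: [0.004, 1.567, -0.001]
wrist_force: [-0.8, -0.6, -0.5]
opening: 0.0001
```

jog_arm --plan '[[[0.004, 0, 0], [0, 0, 0], 0], [[0.004, 0, 0], [0, 0, 0], 0], [[0.004, 0, 0], [0, 0, 0], 0], [[0.004, 0, 0], [0, 0, 0], 0], [[0.004, 0, 0], [0, 0, 0], 0], [[0.004, 0, 0], [0, 0, 0], 0], [[0.003, 0, 0], [0, 0, 0], 0], [[0.003, 0, 0], [0, 0, 0], 0]]'

```text
clock: 5.15
eef_pos: [0.4808, 0.3901, 0.0988]
ee_rot: [0.001, 1.571, -0.003]
wrist_force: [-5.4, -4.0, 18.4]
opening: 0.0
```

```bash
python3 - <<'E'
from h import *
go([.4785,.3885,.0985],0)
c=cam('top');save(c,'p3.png',10,(150,195,215,250))
c=cam('scene');save(c,'p4.png',7,(330,150,430,230))
E
```

```text
t 5.15 pos [0.4808 0.3901 0.0988] open 1.627231447843866e-05 F [-5.4219 -3.9778 18.3916]
axes x [-0.0005 -0.0011 -1.    ] y [ 0.0026  1.     -0.0011] z [ 1.     -0.0026 -0.0005] jawdeg 89.85387191260101
shift now-axes mm [ 0.3416 -1.6546 -2.3162]
  turn deg [-0.1461 -0.0297  0.0616] shift final axes mm [ 0.3386 -1.649  -2.3205]
  turn deg [179.8538   0.0968   0.0465] shift final axes mm [0.3386 1.649  2.3205]
```

View pics/p4.png

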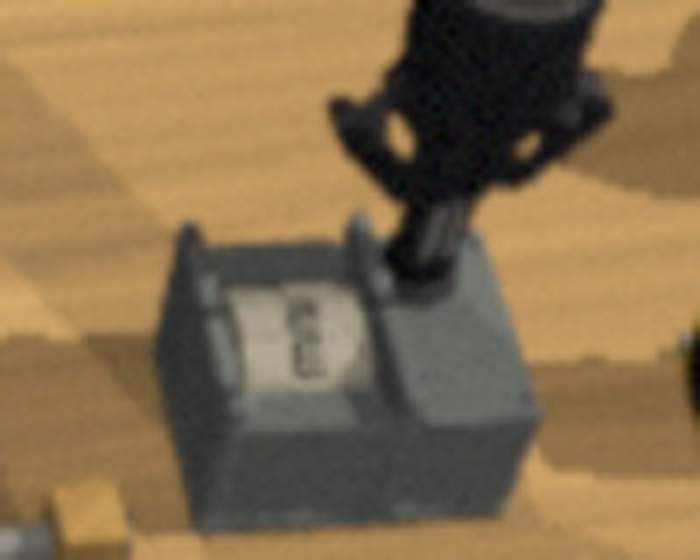

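jog_arm --plan '[[[-0.008, -0.002, -0.002], [0, 0, 0], 0], [[-0.008, 0, 0], [0, 0, 0], 0], [[-0.004, 0, 0], [0, 0, 0], 0], [[0, 0, 0], [0, 0, 0], 0], [[0.004, 0, 0], [0, 0, 0], 0], [[0.004, 0, 0], [0, 0, 0], 0], [[0.004, 0, 0], [0, 0, 0], 0], [[0.004, 0, 0], [0, 0, 0], 0], [[0.004, 0, 0], [0, 0, 0], 0], [[0.004, 0, 0], [0, 0, 0], 0], [[0.003, 0, 0], [0, 0, 0], 0], [[0.003, 0, 0], [0, 0, 0], 0], [[-0.008, 0, 0], [0, 0, 0], 0], [[-0.008, 0, 0], [0, 0, 0], 0], [[-0.004, 0, 0], [0, 0, 0], 0], [[0, 0, 0], [0, 0, 0], 0], [[0.004, 0, 0], [0, 0, 0], 0], [[0.004, 0, 0], [0, 0, 0], 0], [[0.004, 0, 0], [0, 0, 0], 0], [[0.004, 0, 0], [0, 0, 0], 0]]'

```text
clock: 7.25
eef_pos: [0.4788, 0.3882, 0.1021]
ee_rot: [-0.002, 1.576, -0.006]
wrist_force: [-0.3, -1.0, 3.5]
opening: -0.0003
```

jog_arm --plan '[[[0.004, 0, 0], [0, 0, 0], 0], [[0.004, 0, 0], [0, 0, 0], 0], [[0.003, 0, 0], [0, 0, 0], 0], [[0.003, 0, 0], [0, 0, 0], 0]]'

```text
clock: 7.65
eef_pos: [0.4789, 0.3883, 0.0989]
ee_rot: [-0.005, 1.58, -0.008]
wrist_force: [-4.7, -3.3, 16.2]
opening: -0.0003
```

```bash
python3 - <<'E'
from h import *
go([.4785,.3885,.0985],0)
c=cam('top');save(c,'p5.png',10,(150,195,215,250))
c=cam('scene');save(c,'p6.png',7,(330,150,430,230))
E
```

```text
t 7.65 pos [0.4789 0.3883 0.0989] open -0.0002972874672400388 F [-4.6615 -3.295  16.2048]
axes x [-0.0092 -0.0082 -0.9999] y [ 0.0015  1.     -0.0082] z [ 1.     -0.0016 -0.0091] jawdeg 89.91477469463162
shift now-axes mm [ 0.3772  0.1938 -0.3807]
  turn deg [-0.0874 -0.5245  0.4697] shift final axes mm [ 0.3753  0.1913 -0.3838]
  turn deg [179.9092   0.7374   0.8235] shift final axes mm [ 0.3753 -0.1913  0.3838]
```

View pics/p6.png

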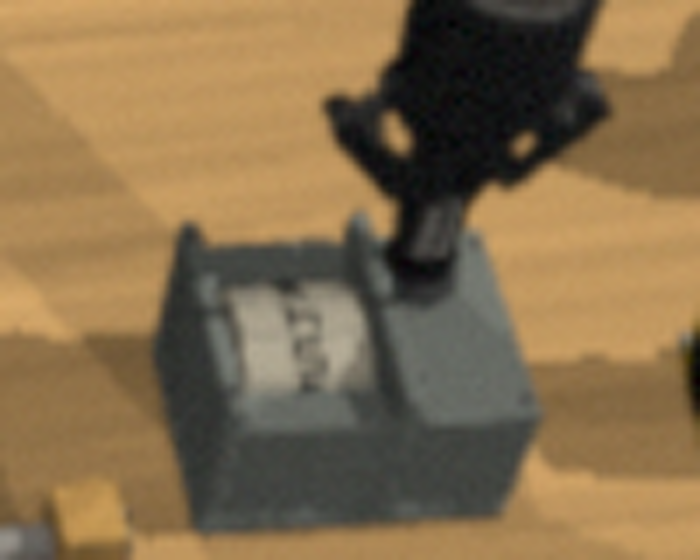

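jog_arm --plan '[[[-0.008, 0, 0], [0, -0.5, 0.4], 0], [[-0.008, 0, 0], [0, 0, 0], 0], [[-0.004, 0, 0], [0, 0, 0], 0], [[0, 0, 0], [0, 0, 0], 0], [[0.004, 0, 0], [0, 0, 0], 0], [[0.004, 0, 0], [0, 0, 0], 0], [[0.004, 0, 0], [0, 0, 0], 0], [[0.004, 0, 0], [0, 0, 0], 0], [[0.004, 0, 0], [0, 0, 0], 0], [[0.004, 0, 0], [0, 0, 0], 0], [[0.003, 0, 0], [0, 0, 0], 0], [[0.003, 0, 0], [0, 0, 0], 0], [[-0.008, 0, 0], [0, 0, 0], 0], [[-0.008, 0, 0], [0, 0, 0], 0], [[-0.004, 0, 0], [0, 0, 0], 0], [[0, 0, 0], [0, 0, 0], 0], [[0.004, 0, 0], [0, 0, 0], 0], [[0.004, 0, 0], [0, 0, 0], 0], [[0.004, 0, 0], [0, 0, 0], 0], [[0.004, 0, 0], [0, 0, 0], 0]]'

```text
clock: 9.75
eef_pos: [0.4786, 0.3881, 0.1021]
ee_rot: [-0.004, 1.577, -0.006]
wrist_force: [-0.8, -0.5, 4.2]
opening: -0.0001
```

jog_arm --plan '[[[0.004, 0, 0], [0, 0, 0], 0], [[0.004, 0, 0], [0, 0, 0], 0], [[0.003, 0, 0], [0, 0, 0], 0], [[0.003, 0, 0], [0, 0, 0], 0]]'

```text
clock: 10.15
eef_pos: [0.4786, 0.3882, 0.0989]
ee_rot: [-0.007, 1.581, -0.007]
wrist_force: [-5.2, -2.3, 16.5]
opening: 0.0001
```

```bash
python3 - <<'E'
from h import *
go([.4785,.3885,.0985],0)
c=cam('scene');save(c,'p8.png',7,(330,150,430,230))
E
```

```text
t 10.15 pos [0.4786 0.3882 0.0989] open 0.00010614701790833277 F [-5.2354 -2.3433 16.501 ]
axes x [-0.0101 -0.0091 -0.9999] y [ 0.0004  1.     -0.0091] z [ 0.9999 -0.0005 -0.0101] jawdeg 89.97806510996834
shift now-axes mm [ 0.3769  0.2685 -0.1366]
  turn deg [-0.0246 -0.5792  0.5197] shift final axes mm [ 0.3779  0.2651 -0.1403]
  turn deg [179.9713   0.8162   0.9096] shift final axes mm [ 0.3779 -0.2651  0.1403]
```

View pics/p8.png

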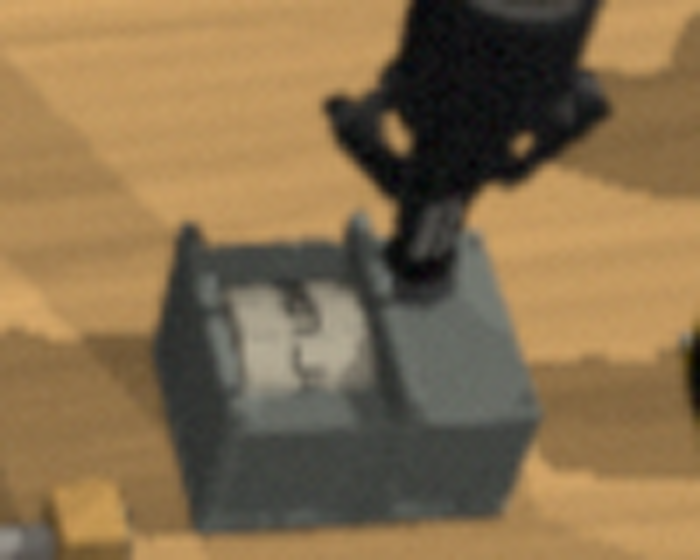

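jog_arm --plan '[[[-0.008, 0, 0], [0, -0.5, 0.4], 0], [[-0.008, 0, 0], [0, 0, 0], 0], [[-0.004, 0, 0], [0, 0, 0], 0], [[0, 0, 0], [0, 0, 0], 0], [[0.004, 0, 0], [0, 0, 0], 0], [[0.004, 0, 0], [0, 0, 0], 0], [[0.004, 0, 0], [0, 0, 0], 0], [[0.004, 0, 0], [0, 0, 0], 0], [[0.004, 0, 0], [0, 0, 0], 0], [[0.004, 0, 0], [0, 0, 0], 0], [[0.003, 0, 0], [0, 0, 0], 0], [[0.003, 0, 0], [0, 0, 0], 0], [[-0.008, 0, 0], [0, 0, 0], 0], [[-0.008, 0, 0], [0, 0, 0], 0], [[-0.004, 0, 0], [0, 0, 0], 0], [[0, 0, 0], [0, 0, 0], 0], [[0.004, 0, 0], [0, 0, 0], 0], [[0.004, 0, 0], [0, 0, 0], 0], [[0.004, 0, 0], [0, 0, 0], 0], [[0.004, 0, 0], [0, 0, 0], 0]]'

```text
clock: 12.2
eef_pos: [0.4783, 0.388, 0.1021]
ee_rot: [-0.005, 1.578, -0.005]
wrist_force: [0.3, -1.6, 3.9]
opening: -0.0
```

jog_arm --plan '[[[0.004, 0, 0], [0, 0, 0], 0], [[0.004, 0, 0], [0, 0, 0], 0], [[0.003, 0, 0], [0, 0, 0], 0], [[0.003, 0, 0], [0, 0, 0], 0], [[-0.01, 0, 0], [0, 0, 0], 0], [[-0.03, 0, 0], [0, 0, 0], 0], [[-0.04, 0, -0.02], [0, 0, 0], 0.085], [[-0.04, 0, -0.03], [0, 0, 0], 0.085], [[0, -0.02, -0.03], [0, 0, 0], 0.085], [[0, -0.03, 0], [0, 0, 0], 0.085], [[0, -0.03, 0], [0, 0, 0], 0.085], [[0, 0, 0], [0, 0, 0], 0.085]]'

```text
clock: 13.4
eef_pos: [0.3957, 0.3074, 0.2216]
ee_rot: [-0.011, 1.585, -0.007]
wrist_force: [0.7, 1.8, -0.6]
opening: 0.0846
```

```bash
cat >> h.py <<'E'
def measure(c=None,boxes=None):
    c=c or cam('top');w=pts(c)
    M=((w[...,2]>0.145)&(w[...,2]<0.16)&(w[...,0]<0.6)&(w[...,0]>0.2)).astype(np.uint8)
    n,l,s,ce=cv2.connectedComponentsWithStats(M)
    for i in range(1,n):
        if s[i,4]<100: continue
        P=w[l==i];cc=P[:,:2].mean(0)
        if np.ptp(P[:,0])>.12: continue
        Q=w[(w[...,2]>.06)&(w[...,2]<.16)&(np.hypot(w[...,0]-cc[0],w[...,1]-cc[1])<.08)]
        f=lambda X:cv2.minAreaRect(X[:,:2].astype(np.float32))
        def yaw(R):
            (_,(a,b),t)=R; t=t if a>b else t-90; return (t+90)%180-90
        print('px',ce[i],'crown',f(P)[0],'mean',P.mean(0),'yaw crown',yaw(f(P)),'yaw all',yaw(f(Q)),f(Q)[0],f(Q)[1])
E
python3 - <<'E'
from h import *
c=cam('top');save(c,'p9.png',10,(150,195,215,250));measure(c)
c=cam('scene');save(c,'p10.png',7,(330,150,430,230))
go([.45,.1592,.18],-7)
E
```

```text
px [522.0862 191.9483] crown (0.5862230658531189, -0.6868246793746948) mean [ 0.582  -0.6798  0.151 ] yaw crown -66.85639572143555 yaw all 5.15841817855835 (0.5832813382148743, -0.6950695514678955) (0.15887083113193512, 0.12410566210746765)
px [534.7051 202.7275] crown (0.5497789978981018, -0.7161074280738831) mean [ 0.5496 -0.7152  0.1508] yaw crown -67.00434684753418 yaw all 62.192752838134766 (0.5604320168495178, -0.7135004997253418) (0.1459779143333435, 0.1419242024421692)
px [239.0392 238.0686] crown (0.44998979568481445, 0.1590854823589325) mean [0.4496 0.1587 0.1522] yaw crown -7.849906921386719 yaw all -8.777267456054688 (0.449530690908432, 0.15804295241832733) (0.06150757893919945, 0.13090287148952484)
px [344.215 239.365] crown (0.44428378343582153, -0.150408536195755) mean [ 0.4441 -0.15    0.1524] yaw crown 5.94511079788208 yaw all 4.5890913009643555 (0.44319573044776917, -0.15035021305084229) (0.13158456981182098, 0.06175565347075462)
px [411.2353 242.4559] crown (0.43419548869132996, -0.34677854180336) mean [ 0.4339 -0.3461  0.1522] yaw crown -12.186820983886719 yaw all -13.380744934082031 (0.432708203792572, -0.3449721038341522) (0.0615762360394001, 0.13423363864421844)
px [374.3014 298.6651] crown (0.2715475261211395, -0.23460833728313446) mean [ 0.2716 -0.2337  0.1528] yaw crown -78.3550329208374 yaw all -76.40844058990479 (0.2709650695323944, -0.2330431044101715) (0.06176247075200081, 0.13285434246063232)
t 13.5 pos [0.3967 0.3099 0.2221] open 0.08504924304866338 F [ 0.2395  0.0723 -0.1189]
axes x [-0.0128 -0.0086 -0.9999] y [-0.003   1.     -0.0085] z [ 0.9999  0.0029 -0.0128] jawdeg 90.17227353227177
shift now-axes mm [  42.6909 -150.526    53.3961]
  turn deg [ 7.169  -0.7005  0.5344] shift final axes mm [  42.083  -143.1121   71.2719]
  turn deg [-172.8259   -0.807    -1.0579] shift final axes mm [ 42.083  143.1121 -71.2719]
```

View pics/p9.png

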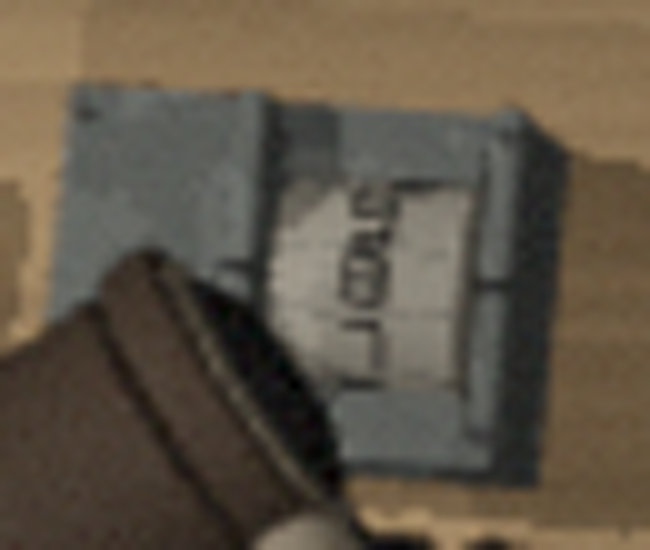

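View pics/p10.png

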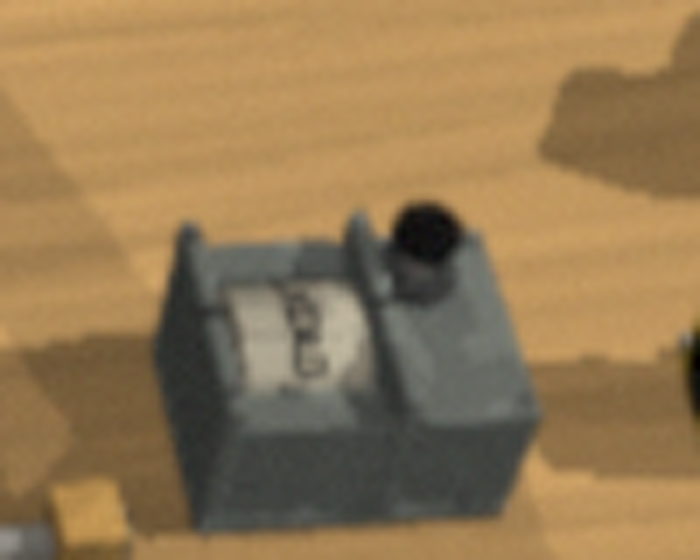

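jog_arm --plan '[[[0, 0, 0], [4, -0.4, 0.3], 0.085], [[0, -0.01, 0.005], [4, -0.3, 0.3], 0.085], [[0, -0.03, 0.015], [0, 0, 0], 0.085], [[0.005, -0.035, 0.017], [0, 0, 0], 0.085], [[0.01, -0.035, 0.017], [0, 0, 0], 0.085], [[0.01, -0.02, 0.01], [0, 0, 0], 0.085], [[0.01, -0.01, 0.005], [0, 0, 0], 0.085], [[0, 0, 0], [0, 0, 0], 0.085]]'

```text
clock: 14.3
eef_pos: [0.4516, 0.1656, 0.1831]
ee_rot: [0.113, 1.567, -0.101]
wrist_force: [-0.6, 0.2, -0.8]
opening: 0.0848
```

```bash
python3 - <<'E'
from h import *
go([.4497,.159,.135],-8)
E
```

```text
t 14.3 pos [0.4516 0.1656 0.1831] open 0.08480625171664467 F [-0.6479  0.2141 -0.7799]
axes x [ 0.0019  0.007  -1.    ] y [0.1359 0.9907 0.0072] z [ 0.9907 -0.1359  0.0009] jawdeg 82.18760067254195
shift now-axes mm [48.0793 -7.1896 -1.0704]
  turn deg [ 0.1874  0.0527 -0.4135] shift final axes mm [48.1309 -6.8458 -1.0032]
  turn deg [-179.8114    0.6489    0.0827] shift final axes mm [48.1309  6.8458  1.0032]
```

jog_arm --plan '[[[0.006, -0.007, -0.001], [0, 0, -0.4], 0.085], [[0.015, 0, 0], [0, 0, 0], 0.085], [[0.015, 0, 0], [0, 0, 0], 0.085], [[0.008, 0, 0], [0, 0, 0], 0.085], [[0, 0, 0], [0, 0, 0], 0.085]]'

```text
clock: 14.8
eef_pos: [0.4496, 0.1631, 0.1375]
ee_rot: [0.104, 1.567, -0.102]
wrist_force: [0.8, 0.7, 0.3]
opening: 0.0849
```

```bash
python3 - <<'E'
from h import *
go([.4497,.159,.135],-8)
E
```

```text
t 14.8 pos [0.4496 0.1631 0.1375] open 0.08485867253413816 F [0.8188 0.6919 0.2993]
axes x [ 0.0014  0.0013 -1.    ] y [0.1309 0.9914 0.0015] z [ 0.9914 -0.1309  0.0012] jawdeg 82.47662758230626
shift now-axes mm [ 2.4545 -4.1074  0.5924]
  turn deg [ 0.4766  0.0704 -0.0861] shift final axes mm [ 2.4599 -4.0987  0.6296]
  turn deg [-179.5233    0.1349    0.1102] shift final axes mm [ 2.4599  4.0987 -0.6296]
```

jog_arm --plan '[[[0.002, -0.005, 0], [0.4, 0, 0], 0.085], [[0, 0, 0], [0, 0, 0], 0.06], [[0, 0, 0], [0, 0, 0], 0.02], [[0, 0, 0], [0, 0, 0], 0.02], [[0, 0, 0], [0, 0, 0], 0.02], [[0, 0, 0], [0, 0, 0], 0.02], [[0, 0, 0], [0, 0, 0], 0.02], [[0, 0, 0], [0, 0, 0], 0.02]]' --force 50

```text
clock: 15.6
eef_pos: [0.4502, 0.1589, 0.1376]
ee_rot: [0.11, 1.563, -0.106]
wrist_force: [-0.0, 0.3, -1.0]
opening: 0.0325
```

```bash
python3 - <<'E'
from h import *
go([.4497,.159,.135],-8)
E
```

```text
t 15.6 pos [0.4502 0.1589 0.1376] open 0.03250399478025149 F [-0.0261  0.3017 -1.0383]
axes x [ 0.0051  0.002  -1.    ] y [0.137  0.9906 0.0027] z [ 0.9906 -0.137   0.0048] jawdeg 82.12810044388289
shift now-axes mm [ 2.6047  0.0438 -0.501 ]
  turn deg [ 0.1277  0.2723 -0.1553] shift final axes mm [ 2.6069  0.0497 -0.4887]
  turn deg [-179.8716    0.2437    0.4274] shift final axes mm [ 2.6069 -0.0497  0.4887]
```

jog_arm --plan '[[[-0.01, 0, 0], [0, 0, 0], 0.02], [[-0.02, 0, 0], [0, 0, 0], 0.02], [[-0.03, 0, 0], [0, 0, 0], 0.02], [[-0.03, 0, 0], [0, 0, 0], 0.02], [[-0.03, 0, 0], [-2, 0, 0], 0.02], [[-0.03, 0, 0], [-3, 0, 0], 0.02], [[-0.025, 0, 0], [-2, 0, 0], 0.02], [[-0.015, -0.01, 0.02], [0, 0, 0], 0.02], [[-0.005, -0.015, 0.03], [0, 0, 0], 0.02], [[0, -0.015, 0.03], [0, 0, 0], 0.02], [[0, -0.015, 0.03], [0, 0, 0], 0.02], [[0, -0.015, 0.03], [0, 0, 0], 0.02], [[0, -0.012, 0.02], [0, 0, 0], 0.02], [[0, -0.008, 0.012], [0, 0, 0], 0.02], [[0, -0.004, 0.006], [0, 0, 0], 0.02], [[0, 0, 0], [0, 0, 0], 0.02], [[0, 0, 0], [0, 0, 0], 0.02]]'

```text
clock: 17.3
eef_pos: [0.628, 0.0597, 0.3466]
ee_rot: [0.009, 1.569, -0.003]
wrist_force: [-0.1, -0.5, -2.4]
opening: 0.0325
```

```bash
python3 - <<'E'
from h import *
go([.6528,.058,.325],-1)
c=cam('scene');save(c,'l1.png',3,(120,60,380,260))
E
```

```text
t 17.3 pos [0.628  0.0597 0.3466] open 0.03252465431847448 F [-0.1083 -0.5046 -2.4309]
axes x [ 0.0018  0.0033 -1.    ] y [0.0077 1.     0.0033] z [ 1.     -0.0077  0.0017] jawdeg 89.5580051982828
shift now-axes mm [21.6778 -1.5431 24.7448]
  turn deg [ 0.5578  0.0983 -0.1908] shift final axes mm [21.6399 -1.2298 24.7955]
  turn deg [-179.4418    0.2987    0.154 ] shift final axes mm [ 21.6399   1.2298 -24.7955]
```

View pics/l1.png

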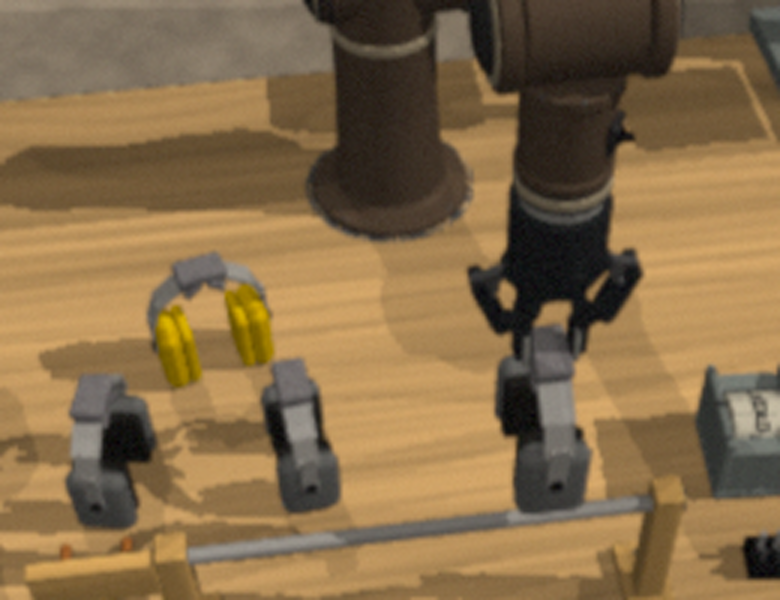

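jog_arm --plan '[[[0, -0.001, 0.015], [0.5, 0, 0], 0.02], [[0, 0, 0.01], [0, 0, 0], 0.02], [[0.005, 0, 0], [0, 0, 0], 0.02], [[0.005, 0, 0], [0, 0, 0], 0.02]]'

```text
clock: 17.75
eef_pos: [0.6513, 0.061, 0.338]
ee_rot: [0.014, 1.569, -0.007]
wrist_force: [-0.2, -0.3, -2.1]
opening: 0.0328
```

```bash
python3 - <<'E'
from h import *
go([.6528,.058,.1736],-1)
E
```

```text
t 17.75 pos [0.6513 0.061  0.338 ] open 0.03278970937732502 F [-0.1731 -0.3151 -2.0868]
axes x [ 0.0018  0.0041 -1.    ] y [0.0131 0.9999 0.0042] z [ 0.9999 -0.0131  0.0018] jawdeg 89.24997382343777
shift now-axes mm [164.3965  -3.7088   1.2341]
  turn deg [ 0.2498  0.1011 -0.2391] shift final axes mm [164.4081  -3.0167   1.539 ]
  turn deg [-179.7498    0.375     0.1587] shift final axes mm [164.4081   3.0167  -1.539 ]
```

jog_arm --plan '[[[0.01, -0.003, 0.002], [0, 0, -0.2], 0.02], [[0.02, 0, 0], [0, 0, 0], 0.02], [[0.025, 0, 0], [0, 0, 0], 0.02], [[0.025, 0, 0], [0, 0, 0], 0.02], [[0.025, 0, 0], [0, 0, 0], 0.02], [[0.02, 0, 0], [0, 0, 0], 0.02], [[0.015, 0, 0], [0, 0, 0], 0.02], [[0.005, 0, 0], [0, 0, 0], 0.02], [[0, 0, 0], [0, 0, 0], 0.02]]'

```text
clock: 18.65
eef_pos: [0.6478, 0.0576, 0.1815]
ee_rot: [0.008, 1.577, -0.01]
wrist_force: [0.5, 0.2, -2.1]
opening: 0.0328
```

```bash
python3 - <<'E'
from h import *
go([.6528,.058,.1736],-1)
c=cam('scene');save(c,'l2.png',4,(200,100,360,250))
E
```

```text
t 18.65 pos [0.6478 0.0576 0.1815] open 0.0327553745587254 F [ 0.5204  0.2106 -2.1343]
axes x [-0.0061 -0.0012 -1.    ] y [ 0.0112  0.9999 -0.0013] z [ 0.9999 -0.0112 -0.006 ] jawdeg 89.35922520679041
shift now-axes mm [7.8699 0.4287 5.0726]
  turn deg [ 0.359  -0.3457  0.0739] shift final axes mm [7.9009 0.4501 5.0223]
  turn deg [-179.6401   -0.1159   -0.542 ] shift final axes mm [ 7.9009 -0.4501 -5.0223]
```

View pics/l2.png

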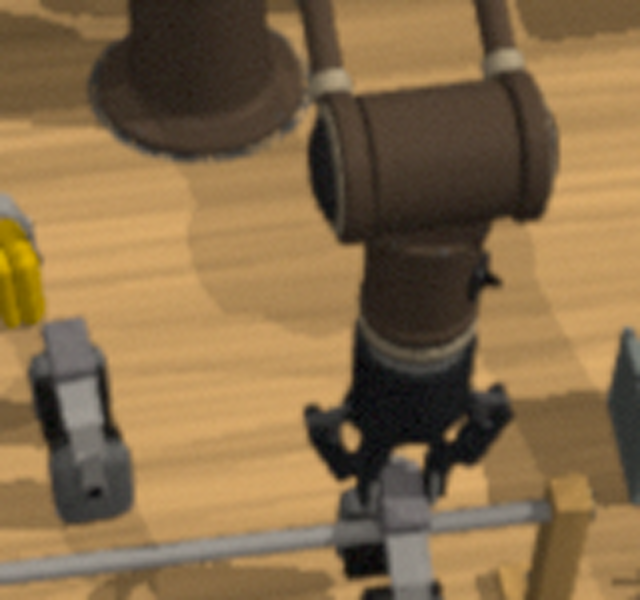

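jog_arm --plan '[[[0, 0, 0.005], [0, -0.3, 0], 0.02], [[0.002, 0, 0.001], [0, 0, 0], 0.02], [[0.002, 0, 0], [0, 0, 0], 0.02], [[0.002, 0, 0], [0, 0, 0], 0.02], [[0.002, 0, 0], [0, 0, 0], 0.02]]'

```text
clock: 19.2
eef_pos: [0.6586, 0.0577, 0.1792]
ee_rot: [0.008, 1.56, -0.009]
wrist_force: [0.2, 0.4, -2.3]
opening: 0.0329
```

```bash
python3 - <<'E'
from h import *
go([.6528,.058,.1736],-1)
E
```

```text
t 19.2 pos [0.6586 0.0577 0.1792] open 0.03286205915241231 F [ 0.1894  0.4069 -2.3334]
axes x [ 0.0106 -0.0011 -0.9999] y [ 0.011   0.9999 -0.0009] z [ 0.9999 -0.011   0.0106] jawdeg 89.3675459348126
shift now-axes mm [ 5.5366  0.2651 -5.8241]
  turn deg [0.3678 0.609  0.052 ] shift final axes mm [ 5.5984  0.2228 -5.7664]
  turn deg [-179.6296   -0.0815    0.9547] shift final axes mm [ 5.5984 -0.2228  5.7664]
```

jog_arm --plan '[[[0.001, 0, -0.003], [0, 0.4, 0], 0.02], [[0.002, 0, -0.001], [0, 0, 0], 0.02], [[0.002, 0, 0], [0, 0, 0], 0.02], [[0.002, 0, 0], [0, 0, 0], 0.02], [[0.002, 0, 0], [0, 0, 0], 0.02]]'

```text
clock: 19.7
eef_pos: [0.6542, 0.0578, 0.1743]
ee_rot: [0.008, 1.568, -0.009]
wrist_force: [-3.1, 0.7, 5.8]
opening: 0.0329
```

```bash
python3 - <<'E'
from h import *
go([.6528,.058,.1736],-1)
E
```

```text
t 19.7 pos [0.6542 0.0578 0.1743] open 0.03286784026134884 F [-3.0678  0.7081  5.845 ]
axes x [ 0.0027 -0.001  -1.    ] y [ 0.0107  0.9999 -0.001 ] z [ 0.9999 -0.0107  0.0027] jawdeg 89.38687924777459
shift now-axes mm [ 0.68    0.2324 -1.4151]
  turn deg [0.387  0.1573 0.0556] shift final axes mm [ 0.6841  0.2222 -1.4147]
  turn deg [-179.6129   -0.0872    0.2465] shift final axes mm [ 0.6841 -0.2222  1.4147]
```

jog_arm --plan '[[[0, 0, 0], [0, 0, 0], 0.04], [[0, 0, 0], [0, 0, 0], 0.05], [[0, 0, 0], [0, 0, 0], 0.06], [[0, 0, 0], [0, 0, 0], 0.06], [[-0.01, 0, 0], [0, 0, 0], 0.06], [[-0.02, 0, 0], [0, 0, 0], 0.07], [[-0.03, 0, 0], [0, 0, 0], 0.085], [[-0.02, -0.02, -0.02], [0, 0, 0], 0.085], [[0, -0.04, -0.04], [0, 0, 0], 0.085], [[0, -0.03, -0.03], [0, 0, 0], 0.085], [[0, -0.02, -0.02], [0, 0, 0], 0.085], [[0, 0, 0], [0, 0, 0], 0.085]]'

```text
clock: 20.9
eef_pos: [0.5454, -0.0509, 0.2622]
ee_rot: [0.003, 1.559, -0.008]
wrist_force: [0.2, -0.1, 0.5]
opening: 0.0848
```

```bash
python3 - <<'E'
from h import *
c=cam('top');measure(c);c=cam('scene');save(c,'l3.png',3,(120,60,380,260))
go([.4441,-.150,.19],5.3)
E
```

```text
px [522.2582 191.9303] crown (0.5874745845794678, -0.6899672746658325) mean [ 0.5821 -0.6803  0.1509] yaw crown -67.3162612915039 yaw all 7.817215442657471 (0.5841962099075317, -0.6948282718658447) (0.15912237763404846, 0.12496502697467804)
px [534.493  202.8141] crown (0.5494920611381531, -0.7151403427124023) mean [ 0.5493 -0.7146  0.1509] yaw crown -66.98704147338867 yaw all -17.16722869873047 (0.5590079426765442, -0.7080627679824829) (0.141622856259346, 0.1442951261997223)
px [344.6685 239.8011] crown (0.4438762068748474, -0.15125057101249695) mean [ 0.4428 -0.1512  0.1527] yaw crown -0.8612899780273438 yaw all 7.926379203796387 (0.44244256615638733, -0.15342548489570618) (0.12998616695404053, 0.05721012502908707)
px [411.201  242.4833] crown (0.433791846036911, -0.3469744026660919) mean [ 0.4339 -0.3461  0.1519] yaw crown -13.08514404296875 yaw all -13.5472412109375 (0.4344679117202759, -0.3451872766017914) (0.0628572404384613, 0.1306033879518509)
px [374.4352 298.5556] crown (0.2716097831726074, -0.23384760320186615) mean [ 0.2719 -0.2342  0.1521] yaw crown -76.58396530151367 yaw all -76.52323055267334 (0.2713016867637634, -0.2345622181892395) (0.061929233372211456, 0.1327119618654251)
t 21.0 pos [ 0.5479 -0.0492  0.2625] open 0.08510702916934881 F [-0.4208  0.265  -0.3361]
axes x [ 0.0148 -0.0019 -0.9999] y [ 0.0058  1.     -0.0018] z [ 0.9999 -0.0058  0.0148] jawdeg 89.66788350498635
shift now-axes mm [  71.1643 -101.248  -104.2893]
  turn deg [-5.6312  0.8425  0.1471] shift final axes mm [  72.5141  -90.7619 -112.6756]
  turn deg [174.364    0.2241  -1.283 ] shift final axes mm [ 72.5141  90.7619 112.6756]
```

View pics/l3.png

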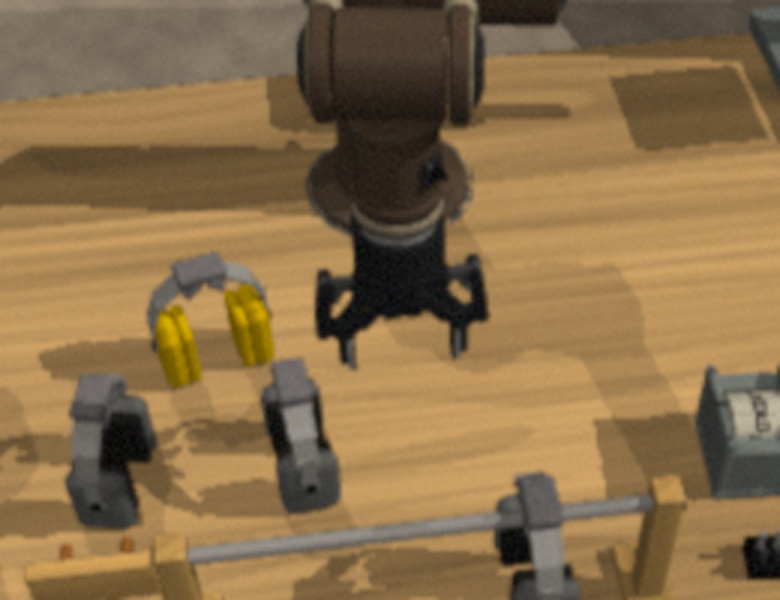

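jog_arm --plan '[[[0.005, -0.01, -0.012], [-2.8, 0.4, 0.1], 0.085], [[0.01, -0.02, -0.025], [-2.8, 0.4, 0], 0.085], [[0.015, -0.025, -0.03], [0, 0, 0], 0.085], [[0.015, -0.018, -0.025], [0, 0, 0], 0.085], [[0.015, -0.01, -0.012], [0, 0, 0], 0.085], [[0.01, -0.005, -0.006], [0, 0, 0], 0.085], [[0, 0, 0], [0, 0, 0], 0.085]]'

```text
clock: 21.7
eef_pos: [0.4532, -0.1432, 0.1926]
ee_rot: [-0.083, 1.557, 0.083]
wrist_force: [0.7, 1.0, 0.2]
opening: 0.0847
```

```bash
python3 - <<'E'
from h import *
go([.4441,-.150,.136],5.3)
E
```

```text
t 21.7 pos [ 0.4532 -0.1432  0.1926] open 0.08473901094884119 F [0.716  0.9784 0.2164]
axes x [ 0.0126  0.0009 -0.9999] y [-0.1055  0.9944 -0.0004] z [0.9943 0.1055 0.0127] jawdeg 96.05362834454188
shift now-axes mm [ 56.4761  -5.7989 -10.4846]
  turn deg [0.7538 0.726  0.0194] shift final axes mm [56.6019 -5.9508 -9.6908]
  turn deg [-179.2426   -0.0304    1.1357] shift final axes mm [56.6019  5.9508  9.6908]
```

jog_arm --plan '[[[0.003, -0.006, -0.01], [0.6, 0.5, 0], 0.085], [[0.012, -0.002, -0.001], [0, 0, 0], 0.085], [[0.018, 0, 0], [0, 0, 0], 0.085], [[0.015, 0, 0], [0, 0, 0], 0.085], [[0.007, 0, 0], [0, 0, 0], 0.085], [[0, 0, 0], [0, 0, 0], 0.085]]'

```text
clock: 22.3
eef_pos: [0.4492, -0.152, 0.137]
ee_rot: [-0.079, 1.558, 0.075]
wrist_force: [0.7, -0.2, -0.7]
opening: 0.0848
```

```bash
python3 - <<'E'
from h import *
go([.4441,-.150,.136],5.3)
E
```

```text
t 22.3 pos [ 0.4492 -0.152   0.137 ] open 0.08481172070786727 F [ 0.7101 -0.2404 -0.703 ]
axes x [ 0.0112 -0.0017 -0.9999] y [-0.0983  0.9952 -0.0028] z [0.9951 0.0983 0.0109] jawdeg 95.63956581431435
shift now-axes mm [ 0.9699  2.5005 -4.8419]
  turn deg [0.3404 0.6269 0.1587] shift final axes mm [ 1.0298  2.469  -4.8457]
  turn deg [-179.6567   -0.2488    0.9829] shift final axes mm [ 1.0298 -2.469   4.8457]
```

jog_arm --plan '[[[0.001, 0.002, -0.005], [0.3, 0.5, 0], 0.085], [[0, 0, 0], [0, 0, 0], 0.06], [[0, 0, 0], [0, 0, 0], 0.02], [[0, 0, 0], [0, 0, 0], 0.02], [[0, 0, 0], [0, 0, 0], 0.02], [[0, 0, 0], [0, 0, 0], 0.02], [[0, 0, 0], [0, 0, 0], 0.02], [[0, 0, 0], [0, 0, 0], 0.02]]' --force 50

```text
clock: 23.1
eef_pos: [0.4457, -0.151, 0.1383]
ee_rot: [-0.077, 1.563, 0.069]
wrist_force: [-0.2, -1.1, -0.0]
opening: 0.033
```

```bash
python3 - <<'E'
from h import *
go([.4441,-.150,.136],5.3)
measure()
E
```

```text
t 23.1 pos [ 0.4457 -0.151   0.1383] open 0.032952953550336096 F [-0.1743 -1.0706 -0.0106]
axes x [ 0.0063 -0.0047 -1.    ] y [-0.0932  0.9956 -0.0053] z [0.9956 0.0932 0.0059] jawdeg 95.34686122845247
shift now-axes mm [ 2.2571  1.1373 -1.4897]
  turn deg [0.0477 0.3361 0.3029] shift final axes mm [ 2.2718  1.124  -1.4773]
  turn deg [-179.9508   -0.4757    0.5278] shift final axes mm [ 2.2718 -1.124   1.4773]
px [522.1392 191.8819] crown (0.5875893831253052, -0.690071702003479) mean [ 0.5822 -0.68    0.151 ] yaw crown -67.24210548400879 yaw all 4.777029037475586 (0.5834327936172485, -0.6954964995384216) (0.15912209451198578, 0.12479175627231598)
px [534.7457 202.6543] crown (0.5496285557746887, -0.7155524492263794) mean [ 0.5498 -0.7153  0.151 ] yaw crown -67.29612159729004 yaw all -22.145309448242188 (0.560168445110321, -0.7109115719795227) (0.1421848088502884, 0.1430303007364273)
px [411.2548 242.4712] crown (0.43400558829307556, -0.3466370403766632) mean [ 0.4339 -0.3461  0.1526] yaw crown -11.491813659667969 yaw all -12.529953002929688 (0.43324899673461914, -0.3460277318954468) (0.06257231533527374, 0.12941256165504456)
px [374.2056 298.6449] crown (0.27152252197265625, -0.23377656936645508) mean [ 0.2717 -0.2335  0.1521] yaw crown -76.80340576171875 yaw all -77.17450523376465 (0.2731861174106598, -0.2411857545375824) (0.062408629804849625, 0.11771316081285477)
```

jog_arm --plan '[[[-0.01, 0, 0], [0, 0, 0], 0.02], [[-0.02, 0, 0], [0, 0, 0], 0.02], [[-0.03, 0, 0], [0, 0, 0], 0.02], [[-0.03, 0, 0], [0, 0, 0], 0.02], [[-0.03, 0, 0], [2, 0, 0], 0.02], [[-0.03, 0, 0], [2.3, 0, 0], 0.02], [[-0.025, 0, 0], [2, 0, 0], 0.02], [[-0.013, 0.01, 0.02], [0, 0, 0], 0.02], [[0, 0.016, 0.032], [0, 0, 0], 0.02], [[0, 0.017, 0.034], [0, 0, 0], 0.02], [[0, 0.017, 0.034], [0, 0, 0], 0.02], [[0, 0.017, 0.034], [0, 0, 0], 0.02], [[0, 0.013, 0.025], [0, 0, 0], 0.02], [[0, 0.008, 0.015], [0, 0, 0], 0.02], [[0, 0.003, 0.006], [0, 0, 0], 0.02], [[0, 0, 0], [0, 0, 0], 0.02], [[0, 0, 0], [0, 0, 0], 0.02]]'

```text
clock: 24.85
eef_pos: [0.6486, -0.0486, 0.3394]
ee_rot: [0.015, 1.57, -0.021]
wrist_force: [0.6, -0.3, -1.7]
opening: 0.0329
```

```bash
python3 - <<'E'
from h import *
go([.6525,-.047,.175],-1)
E
```

```text
t 24.85 pos [ 0.6486 -0.0486  0.3394] open 0.0328887189843162 F [ 0.5895 -0.2622 -1.6535]
axes x [ 0.0004 -0.0037 -1.    ] y [ 0.0235  0.9997 -0.0037] z [ 0.9997 -0.0235  0.0004] jawdeg 88.6559216644591
shift now-axes mm [164.3931   2.3107   3.7504]
  turn deg [-0.344   0.0245  0.2141] shift final axes mm [164.3989   1.6736   3.8326]
  turn deg [179.6557   0.3357  -0.0384] shift final axes mm [164.3989  -1.6736  -3.8326]
```

jog_arm --plan '[[[0.01, 0.002, 0.004], [-0.3, 0, 0.2], 0.02], [[0.02, 0, 0.001], [0, 0, 0], 0.02], [[0.025, 0, 0.001], [0, 0, 0], 0.02], [[0.025, 0, 0.001], [0, 0, 0], 0.02], [[0.025, 0, 0.001], [0, 0, 0], 0.02], [[0.02, 0, 0], [0, 0, 0], 0.02], [[0.015, 0, 0], [0, 0, 0], 0.02], [[0.005, 0, 0], [0, 0, 0], 0.02], [[0, 0, 0], [0, 0, 0], 0.02]]'

```text
clock: 25.75
eef_pos: [0.6517, -0.0517, 0.1886]
ee_rot: [0.018, 1.571, -0.019]
wrist_force: [-1.1, -0.6, -1.8]
opening: 0.0327
```

```bash
python3 - <<'E'
from h import *
go([.6525,-.047,.175],-1)
c=cam('scene');save(c,'l4.png',4,(160,100,360,250))
E
```

```text
t 25.75 pos [ 0.6517 -0.0517  0.1886] open 0.032685129086629294 F [-1.0575 -0.6402 -1.8184]
axes x [-0.0002 -0.0006 -1.    ] y [ 0.0239  0.9997 -0.0006] z [ 0.9997 -0.0239 -0.0001] jawdeg 88.63177300784767
shift now-axes mm [13.5496  4.7202  0.6416]
  turn deg [-0.3682 -0.0079  0.0333] shift final axes mm [13.5524  4.7081  0.67  ]
  turn deg [179.6318   0.0522   0.0124] shift final axes mm [13.5524 -4.7081 -0.67  ]
```

View pics/l4.png

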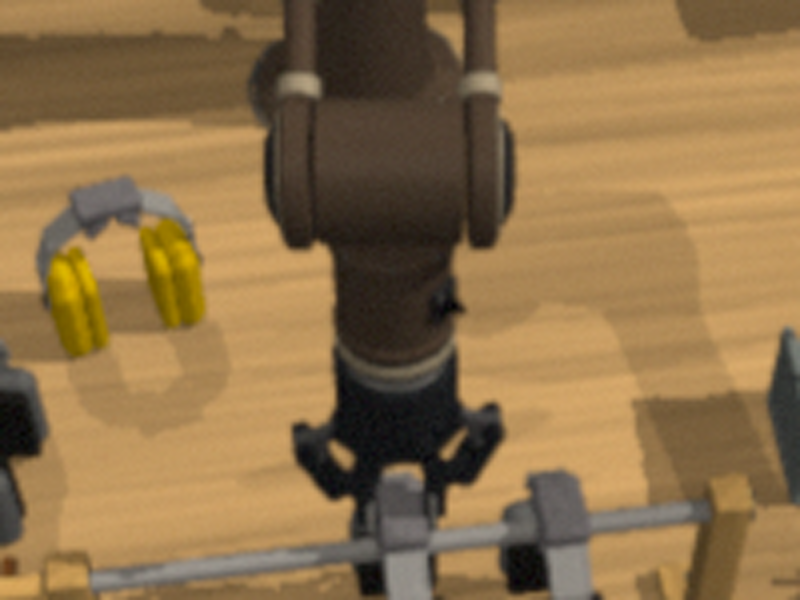

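jog_arm --plan '[[[0.004, 0, 0], [-0.3, 0, 0], 0.02], [[0.003, 0, 0], [0, 0, 0], 0.02], [[0.002, 0, 0], [0, 0, 0], 0.02], [[0.002, 0, 0], [0, 0, 0], 0.02], [[0.002, 0, 0], [0, 0, 0], 0.02]]'

```text
clock: 26.3
eef_pos: [0.6555, -0.0522, 0.1805]
ee_rot: [0.013, 1.561, -0.016]
wrist_force: [-0.9, -0.2, -1.3]
opening: 0.0327
```

```bash
python3 - <<'E'
from h import *
go([.6525,-.047,.175],-1)
E
```

```text
t 26.3 pos [ 0.6555 -0.0522  0.1805] open 0.03272261222128196 F [-0.925  -0.2091 -1.3387]
axes x [ 0.0098 -0.002  -0.9999] y [ 0.018   0.9998 -0.0019] z [ 0.9998 -0.018   0.0098] jawdeg 88.97024508456167
shift now-axes mm [ 5.421   5.1345 -3.1415]
  turn deg [-0.0292  0.5635  0.1068] shift final axes mm [ 5.4612  5.126  -3.0854]
  turn deg [179.9685   0.1677  -0.8849] shift final axes mm [ 5.4612 -5.126   3.0854]
```

jog_arm --plan '[[[0.002, 0, -0.003], [0, 0.5, 0], 0.02], [[0.002, 0, 0], [0, 0, 0], 0.02], [[0.002, 0, 0], [0, 0, 0], 0.02], [[0.002, 0, 0], [0, 0, 0], 0.02], [[0.002, 0, 0], [0, 0, 0], 0.02]]'

```text
clock: 26.8
eef_pos: [0.6533, -0.0521, 0.1739]
ee_rot: [0.012, 1.569, -0.015]
wrist_force: [-5.1, 0.2, 8.7]
opening: 0.0327
```

```bash
python3 - <<'E'
from h import *
go([.6525,-.047,.175],-1)
E
```

```text
t 26.8 pos [ 0.6533 -0.0521  0.1739] open 0.03271510225295103 F [-5.1166  0.1586  8.6979]
axes x [ 0.0021 -0.002  -1.    ] y [ 0.0177  0.9998 -0.0019] z [ 0.9998 -0.0177  0.0021] jawdeg 88.98696895360506
shift now-axes mm [-1.1606  5.0526 -0.8389]
  turn deg [-0.0129  0.1224  0.1107] shift final axes mm [-1.149   5.0551 -0.8402]
  turn deg [179.9869   0.1738  -0.1922] shift final axes mm [-1.149  -5.0551  0.8402]
```

Contact; release and go towards C.

jog_arm --plan '[[[0, 0, 0], [0, 0, 0], 0.04], [[0, 0, 0], [0, 0, 0], 0.05], [[0, 0, 0], [0, 0, 0], 0.06], [[0, 0, 0], [0, 0, 0], 0.06], [[-0.01, 0, 0], [0, 0, 0], 0.06], [[-0.02, 0, 0], [0, 0, 0], 0.07], [[-0.03, 0, 0], [0, 0, 0], 0.085], [[-0.01, -0.02, -0.03], [0, 0, 0], 0.085], [[0, -0.03, -0.04], [2, 0, 0], 0.085], [[0, -0.03, -0.04], [4, 0, 0], 0.085], [[0, -0.03, -0.02], [4, 0, 0], 0.085], [[0, -0.02, -0.01], [2, 0, 0], 0.085], [[0, 0, 0], [0, 0, 0], 0.085]]'

```text
clock: 28.1
eef_pos: [0.5021, -0.1771, 0.253]
ee_rot: [0.178, 1.55, -0.186]
wrist_force: [-0.1, 0.4, -0.2]
opening: 0.0851
```

```bash
python3 - <<'E'
from h import *
c=cam('top');measure(c);c=cam('scene');save(c,'l5.png',3,(120,60,380,260))
go([.434,-.346,.19],-13)
E
```

```text
px [522.3723 191.9524] crown (0.5870837569236755, -0.6891943216323853) mean [ 0.582  -0.6806  0.151 ] yaw crown -67.37794494628906 yaw all 21.99675178527832 (0.5884427428245544, -0.6957734823226929) (0.15902674198150635, 0.12655413150787354)
px [534.467  202.7364] crown (0.5499261617660522, -0.7161896228790283) mean [ 0.5495 -0.7144  0.1512] yaw crown -66.99239921569824 yaw all 65.15303039550781 (0.5599885582923889, -0.7111310362815857) (0.14382363855838776, 0.1412433683872223)
px [411.0878 242.5317] crown (0.43342459201812744, -0.346082478761673) mean [ 0.4337 -0.3456  0.1524] yaw crown -13.99639892578125 yaw all -12.943794250488281 (0.434326708316803, -0.34612640738487244) (0.06106755882501602, 0.13173577189445496)
px [375.067  298.7062] crown (0.27199786901474, -0.23474469780921936) mean [ 0.2715 -0.2359  0.1528] yaw crown -74.76711082458496 yaw all -88.88264620304108 (0.28187358379364014, -0.25345319509506226) (0.06104778125882149, 0.09048451483249664)
t 28.2 pos [ 0.5039 -0.1756  0.2531] open 0.08491802809570796 F [0.1715 0.2947 0.0891]
axes x [ 0.0142 -0.0054 -0.9999] y [ 0.2273  0.9738 -0.0021] z [ 0.9737 -0.2272  0.0151] jawdeg 76.86206329240987
shift now-axes mm [  62.9953 -181.6929  -30.307 ]
  turn deg [-0.137   0.8622  0.1201] shift final axes mm [  63.0665 -181.7532  -29.7931]
  turn deg [179.8578   0.1886  -1.3534] shift final axes mm [ 63.0665 181.7532  29.7931]
```

View pics/l5.png

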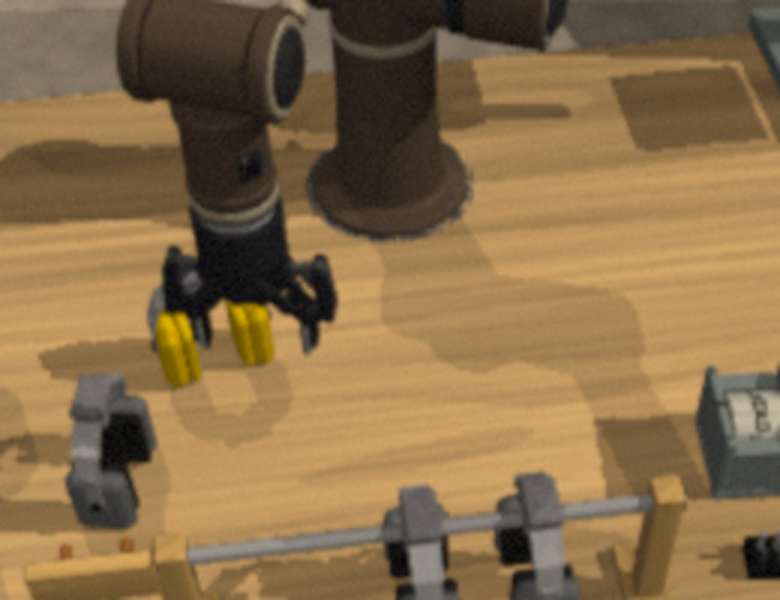

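jog_arm --plan '[[[0.005, -0.015, -0.003], [0, 0.5, 0], 0.085], [[0.01, -0.03, -0.006], [0, 0.3, 0], 0.085], [[0.012, -0.035, -0.006], [0, 0, 0], 0.085], [[0.012, -0.035, -0.006], [0, 0, 0], 0.085], [[0.01, -0.03, -0.005], [0, 0, 0], 0.085], [[0.008, -0.02, -0.003], [0, 0, 0], 0.085], [[0.004, -0.01, -0.001], [0, 0, 0], 0.085], [[0, -0.004, 0], [0, 0, 0], 0.085], [[0, 0, 0], [0, 0, 0], 0.085]]'

```text
clock: 29.1
eef_pos: [0.4392, -0.3486, 0.1883]
ee_rot: [0.166, 1.563, -0.167]
wrist_force: [1.0, -0.6, 0.2]
opening: 0.0851
```

```bash
python3 - <<'E'
from h import *
go([.434,-.346,.136],-13)
E
```

```text
t 29.1 pos [ 0.4392 -0.3486  0.1883] open 0.08509186504385421 F [ 0.9888 -0.6149  0.2256]
axes x [ 0.0012 -0.0006 -1.    ] y [ 0.2105  0.9776 -0.0004] z [ 0.9776 -0.2105  0.0013] jawdeg 77.84945325985314
shift now-axes mm [52.3145  1.4889 -5.7267]
  turn deg [0.8495 0.0742 0.02  ] shift final axes mm [52.3224  1.386  -5.6803]
  turn deg [-179.1505   -0.0313    0.116 ] shift final axes mm [52.3224 -1.386   5.6803]
```

jog_arm --plan '[[[0.003, 0.002, -0.006], [0.8, 0, 0], 0.085], [[0.012, 0, 0], [0, 0, 0], 0.085], [[0.018, 0, 0], [0, 0, 0], 0.085], [[0.013, 0, 0], [0, 0, 0], 0.085], [[0.005, 0, 0], [0, 0, 0], 0.085], [[0, 0, 0], [0, 0, 0], 0.085]]'

```text
clock: 29.7
eef_pos: [0.4359, -0.3412, 0.1352]
ee_rot: [0.173, 1.561, -0.174]
wrist_force: [-0.1, 0.5, -0.3]
opening: 0.0847
```

```bash
python3 - <<'E'
from h import *
go([.434,-.346,.136],-13)
E
```

```text
t 29.7 pos [ 0.4359 -0.3412  0.1352] open 0.08466286925218017 F [-0.0861  0.541  -0.2631]
axes x [ 0.0032 -0.0007 -1.    ] y [0.2194 0.9756 0.0001] z [ 0.9756 -0.2194  0.0032] jawdeg 77.32815997645446
shift now-axes mm [-0.8113 -5.1397 -0.7584]
  turn deg [ 0.3282  0.1861 -0.0041] shift final axes mm [-0.8085 -5.144  -0.7316]
  turn deg [-179.6716    0.0064    0.2918] shift final axes mm [-0.8085  5.144   0.7316]
```

jog_arm --plan '[[[-0.002, -0.005, -0.001], [0.3, 0, 0], 0.085], [[0, 0, 0], [0, 0, 0], 0.06], [[0, 0, 0], [0, 0, 0], 0.02], [[0, 0, 0], [0, 0, 0], 0.02], [[0, 0, 0], [0, 0, 0], 0.02], [[0, 0, 0], [0, 0, 0], 0.02], [[0, 0, 0], [0, 0, 0], 0.02], [[0, 0, 0], [0, 0, 0], 0.02]]' --force 50

```text
clock: 30.5
eef_pos: [0.4349, -0.3477, 0.1396]
ee_rot: [0.175, 1.557, -0.181]
wrist_force: [-0.8, -0.2, 0.4]
opening: 0.0329
```

```bash
python3 - <<'E'
from h import *
go([.655,-.157,.33],-1)
E
```

```text
t 30.5 pos [ 0.4349 -0.3477  0.1396] open 0.03285702235108685 F [-0.8038 -0.2189  0.421 ]
axes x [ 0.0063 -0.0041 -1.    ] y [ 0.2248  0.9744 -0.0026] z [ 0.9744 -0.2248  0.0071] jawdeg 77.00600832081771
shift now-axes mm [-189.7731  234.8188  172.9411]
  turn deg [-11.9934   0.3892   0.1897] shift final axes mm [-190.388   194.5153  216.7453]
  turn deg [168.0054   0.2792  -0.5727] shift final axes mm [-190.388  -194.5153 -216.7453]
```

jog_arm --plan '[[[-0.01, 0, 0], [0, 0, 0], 0.02], [[-0.02, 0, 0], [0, 0, 0], 0.02], [[-0.03, 0, 0], [0, 0, 0], 0.02], [[-0.03, 0, 0], [-3, 0.2, 0], 0.02], [[-0.03, 0, 0], [-4, 0.2, 0.2], 0.02], [[-0.03, 0, 0], [-4, 0, 0], 0.02], [[-0.025, 0, 0], [-1, 0, 0], 0.02], [[-0.013, 0.01, 0.01], [0, 0, 0], 0.02], [[0, 0.023, 0.025], [0, 0, 0], 0.02], [[0, 0.028, 0.032], [0, 0, 0], 0.02], [[0, 0.03, 0.034], [0, 0, 0], 0.02], [[0, 0.03, 0.034], [0, 0, 0], 0.02], [[0, 0.028, 0.032], [0, 0, 0], 0.02], [[0, 0.02, 0.024], [0, 0, 0], 0.02], [[0, 0.014, 0.016], [0, 0, 0], 0.02], [[0, 0.005, 0.006], [0, 0, 0], 0.02], [[0, 0, 0], [0, 0, 0], 0.02], [[0, 0, 0], [0, 0, 0], 0.02]]'

```text
clock: 32.3
eef_pos: [0.6544, -0.1408, 0.3277]
ee_rot: [0.024, 1.589, 0.003]
wrist_force: [-0.9, 0.1, -3.0]
opening: 0.0325
```

```bash
python3 - <<'E'
from h import *
go([.650,-.157,.1757],-1)
E
```

```text
t 32.3 pos [ 0.6544 -0.1408  0.3277] open 0.03251006494840455 F [-0.8823  0.1028 -3.0164]
axes x [-0.0178  0.0177 -0.9997] y [0.0135 0.9998 0.0175] z [ 0.9998 -0.0132 -0.018 ] jawdeg 89.22535557051054
shift now-axes mm [151.7143 -18.893   -1.455 ]
  turn deg [ 0.2344 -1.0333 -0.9987] shift final axes mm [151.9704 -16.2575  -4.1218]
  turn deg [-179.7515    1.5667   -1.621 ] shift final axes mm [151.9704  16.2575   4.1218]
```

jog_arm --plan '[[[0, -0.01, -0.002], [0.2, -1, -1], 0.02], [[0, -0.006, -0.001], [0, 0, 0], 0.02], [[0, 0, 0], [0, 0, 0], 0.02]]'

```text
clock: 32.6
eef_pos: [0.6483, -0.1607, 0.3274]
ee_rot: [0.014, 1.572, -0.018]
wrist_force: [0.6, -0.3, -2.6]
opening: 0.0325
```

```bash
python3 - <<'E'
from h import *
go([.650,-.157,.1757],-1)
E
```

```text
t 32.6 pos [ 0.6483 -0.1607  0.3274] open 0.032529191967204475 F [ 0.6318 -0.3442 -2.5721]
axes x [-0.0014 -0.0028 -1.    ] y [ 0.0207  0.9998 -0.0028] z [ 0.9998 -0.0207 -0.0014] jawdeg 88.81285941658501
shift now-axes mm [151.6834   4.1718   1.8473]
  turn deg [-0.1873 -0.0798  0.1617] shift final axes mm [151.697    3.7379   1.6488]
  turn deg [179.8125   0.2537   0.1253] shift final axes mm [151.697   -3.7379  -1.6488]
```

jog_arm --plan '[[[0.01, 0.003, 0.002], [0, 0, 0.1], 0.02], [[0.02, 0, 0.001], [0, 0, 0], 0.02], [[0.025, 0, 0.001], [0, 0, 0], 0.02], [[0.025, 0, 0.001], [0, 0, 0], 0.02], [[0.02, 0, 0.001], [0, 0, 0], 0.02], [[0.018, 0, 0], [0, 0, 0], 0.02], [[0.012, 0, 0], [0, 0, 0], 0.02], [[0.004, 0, 0], [0, 0, 0], 0.02], [[0, 0, 0], [0, 0, 0], 0.02]]'

```text
clock: 33.5
eef_pos: [0.6535, -0.1612, 0.1874]
ee_rot: [0.023, 1.569, -0.022]
wrist_force: [-0.1, -0.8, -2.4]
opening: 0.0327
```

```bash
python3 - <<'E'
from h import *
go([.650,-.157,.1757],-1)
c=cam('scene');save(c,'l6.png',4,(140,100,340,250))
E
```

```text
t 33.5 pos [ 0.6535 -0.1612  0.1874] open 0.032699849947859426 F [-0.1298 -0.8243 -2.4148]
axes x [ 0.002   0.0003 -1.    ] y [0.0289 0.9996 0.0003] z [ 0.9996 -0.0289  0.002 ] jawdeg 88.34134775322974
shift now-axes mm [11.7134  4.0933 -3.6264]
  turn deg [-0.6587  0.1153 -0.0183] shift final axes mm [11.7193  4.1383 -3.5555]
  turn deg [179.3412  -0.0286  -0.1805] shift final axes mm [11.7193 -4.1383  3.5555]
```

View pics/l6.png

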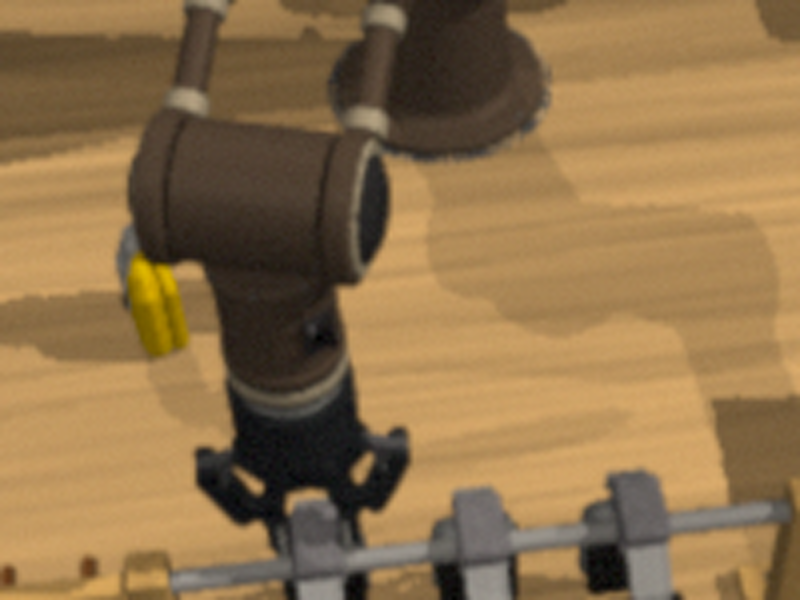

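jog_arm --plan '[[[0.004, 0, -0.003], [-0.5, 0, 0], 0.02], [[0.003, 0, 0], [0, 0, 0], 0.02], [[0.002, 0, 0], [0, 0, 0], 0.02], [[0.002, 0, 0], [0, 0, 0], 0.02], [[0.002, 0, 0], [0, 0, 0], 0.02]]'

```text
clock: 34.05
eef_pos: [0.6535, -0.162, 0.179]
ee_rot: [0.013, 1.56, -0.017]
wrist_force: [0.7, 0.5, -2.4]
opening: 0.0326
```

jog_arm --plan '[[[0.002, 0, 0], [0, 0, 0], 0.02]]'

```text
clock: 34.15
eef_pos: [0.6536, -0.1621, 0.1779]
ee_rot: [0.013, 1.56, -0.017]
wrist_force: [-3.9, 0.8, 7.5]
opening: 0.0326
```

```bash
python3 - <<'E'
from h import *
go([.650,-.157,.1757],-1)
E
```

```text
t 34.15 pos [ 0.6536 -0.1621  0.1779] open 0.03260662135474278 F [-3.8616  0.7858  7.5209]
axes x [ 0.0112 -0.0026 -0.9999] y [ 0.0193  0.9998 -0.0024] z [ 0.9998 -0.0193  0.0112] jawdeg 88.89464002618678
shift now-axes mm [ 2.1559  5.0171 -3.7689]
  turn deg [-0.1046  0.6438  0.1364] shift final axes mm [ 2.21    5.0187 -3.7352]
  turn deg [179.8924   0.2142  -1.0107] shift final axes mm [ 2.21   -5.0187  3.7352]
```

jog_arm --plan '[[[0.001, 0, -0.003], [0, 0.5, 0], 0.02], [[0.001, 0, 0], [0, 0, 0], 0.02]]'

```text
clock: 34.35
eef_pos: [0.6509, -0.1621, 0.1762]
ee_rot: [0.013, 1.568, -0.017]
wrist_force: [-0.6, -0.1, -2.4]
opening: 0.0329
```

```bash
python3 - <<'E'
from h import *
go([.650,-.157,.1757],-1)
E
```

```text
t 34.35 pos [ 0.6509 -0.1621  0.1762] open 0.03292637629562767 F [-0.5853 -0.1289 -2.3678]
axes x [ 0.0031 -0.0028 -1.    ] y [ 0.0193  0.9998 -0.0027] z [ 0.9998 -0.0193  0.0031] jawdeg 88.89139992092711
shift now-axes mm [ 0.5025  5.1107 -1.0119]
  turn deg [-0.1084  0.1803  0.1556] shift final axes mm [ 0.5196  5.1112 -1.0006]
  turn deg [179.8913   0.2442  -0.283 ] shift final axes mm [ 0.5196 -5.1112  1.0006]
```

Good, it had touched one roll; now centred.

jog_arm --plan '[[[0.001, 0, 0], [0, 0, 0], 0.02], [[0.001, 0, 0], [0, 0, 0], 0.02], [[0.001, 0, 0], [0, 0, 0], 0.02]]'

```text
clock: 34.65
eef_pos: [0.6511, -0.1622, 0.1759]
ee_rot: [0.013, 1.568, -0.017]
wrist_force: [-2.5, 0.8, 5.5]
opening: 0.0327
```

```bash
python3 - <<'E'
from h import *
go([.650,-.157,.1757],-1)
E
```

```text
t 34.65 pos [ 0.6511 -0.1622  0.1759] open 0.03273692070728842 F [-2.5372  0.7759  5.4672]
axes x [ 0.0032 -0.0028 -1.    ] y [ 0.0191  0.9998 -0.0028] z [ 0.9998 -0.0191  0.0032] jawdeg 88.9028111608302
shift now-axes mm [ 0.2009  5.148  -1.1532]
  turn deg [-0.0969  0.1858  0.1598] shift final axes mm [ 0.2189  5.1494 -1.1439]
  turn deg [179.9027   0.2509  -0.2917] shift final axes mm [ 0.2189 -5.1494  1.1439]
```

jog_arm --plan '[[[0, 0, 0], [0, 0, 0], 0.04], [[0, 0, 0], [0, 0, 0], 0.05], [[0, 0, 0], [0, 0, 0], 0.06], [[0, 0, 0], [0, 0, 0], 0.06], [[-0.01, 0, 0], [0, 0, 0], 0.06], [[-0.02, 0, 0], [0, 0, 0], 0.07], [[-0.03, 0, 0], [0, 0, 0], 0.07], [[-0.03, 0, -0.02], [0, 0, 0], 0.07], [[-0.02, 0, -0.04], [0, 0, 0], 0.07], [[0, 0, -0.04], [0, 0, 0], 0.07], [[0, 0, -0.04], [0, 0, 0], 0.07], [[0, 0, -0.04], [0, 0, 0], 0.07], [[0, 0, -0.02], [0, 0, 0], 0.07], [[0, 0, 0], [0, 0, 0], 0.07], [[0, 0, 0], [0, 0, 0], 0.07]]'

```text
clock: 36.15
eef_pos: [0.4482, -0.1592, 0.2945]
ee_rot: [0.007, 1.552, -0.022]
wrist_force: [-0.1, 0.7, -0.2]
opening: 0.07
```

```bash
python3 - <<'E'
from h import *
c=cam('top');save(c,'e1.png',1.4);w=pts(c)
M=((w[...,2]>0.182)&(w[...,2]<0.2)&(w[...,0]>0.6)&(w[...,0]<.7)).astype(np.uint8)
n,l,s,ce=cv2.connectedComponentsWithStats(M)
for i in range(1,n):
    if s[i,4]>40: P=w[l==i];print(s[i,4],P.mean(0),cv2.minAreaRect(P[:,:2].astype(np.float32)))
measure(c)
c=cam('scene');save(c,'e2.png',1.4);save(c,'e3.png',4,(330,150,430,230))
go([0,0,0])
E
```

```text
208 [0.6521 0.0593 0.1882] ((0.65174800157547, 0.05903857946395874), (0.0322490818798542, 0.053133901208639145), 89.81321716308594)
194 [ 0.6498 -0.0496  0.1888] ((0.6508892774581909, -0.04911646991968155), (0.03232734277844429, 0.054259464144706726), 88.66050720214844)
204 [ 0.6483 -0.1599  0.1884] ((0.6481313705444336, -0.1595684289932251), (0.03297288715839386, 0.051732778549194336), 88.96917724609375)
px [522.2954 191.7595] crown (0.5867882966995239, -0.6883605122566223) mean [ 0.5826 -0.6803  0.1512] yaw crown -67.30234718322754 yaw all 7.564384937286377 (0.5841562747955322, -0.6956191062927246) (0.15906472504138947, 0.12552204728126526)
px [534.6125 202.8006] crown (0.5497032403945923, -0.7160389423370361) mean [ 0.5493 -0.7149  0.151 ] yaw crown -66.99794006347656 yaw all 64.78096008300781 (0.5602524876594543, -0.7116458415985107) (0.14377464354038239, 0.14157234132289886)
t 36.25 pos [ 0.4488 -0.1592  0.2942] open 0.07007548167425272 F [ 0.4913  0.4064 -0.6853]
axes x [ 0.0178 -0.0096 -0.9998] y [ 0.0181  0.9998 -0.0092] z [ 0.9997 -0.0179  0.018 ] jawdeg 88.962064981313
shift now-axes mm [ 284.6373  153.7209 -456.7702]
```

View pics/e2.png

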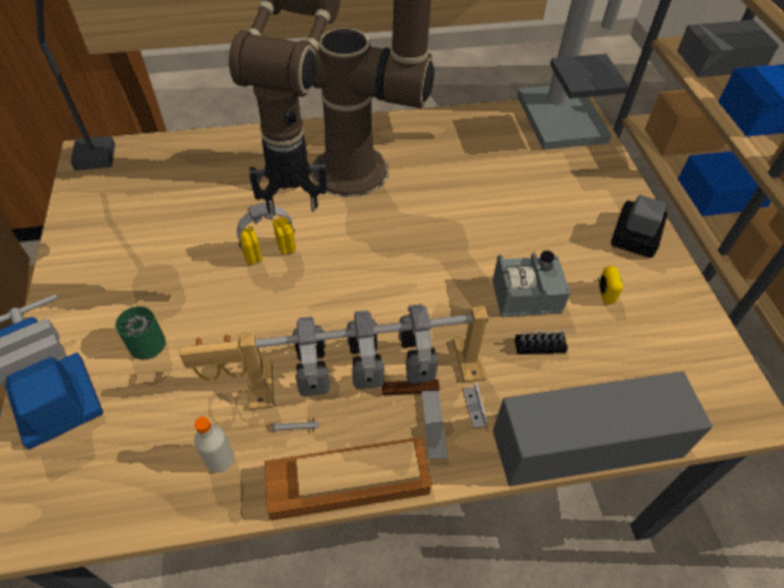

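View pics/e1.png

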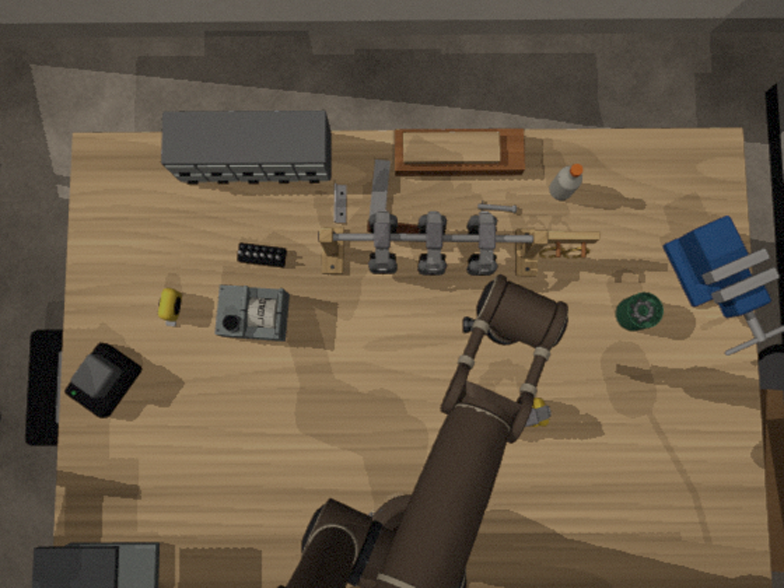

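```bash
python3 - <<'E'
from h import *
L=[cam('top')['image'][200:246,150:210].astype(float) for _ in range(6)]
im=np.mean(L,0);im=cv2.resize(im,None,fx=12,fy=12,interpolation=cv2.INTER_LANCZOS4)
cv2.imwrite('pics/f1.png',np.clip(im*1.6,0,255)[:,:,::-1])
E
```

```text
[ WARN:0@9.026] global loadsave.cpp:1063 imwrite_ Unsupported depth image for selected encoder is fallbacked to CV_8U.
```

View pics/f1.png

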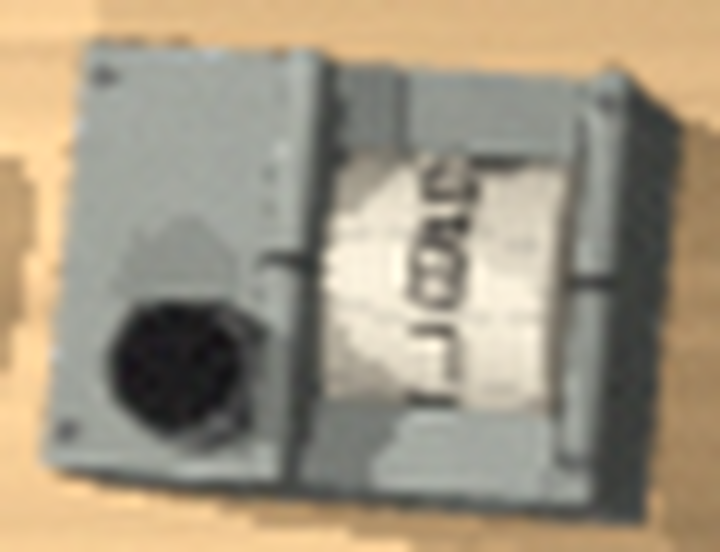

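```bash
python3 -c "
from station import r
print(r.close_job(), r.observe()['clock'])"
```

```text
the job is handed in; nothing more can be done
the job is handed in; nothing more can be done
```

I draped all three grey pairs over the bar and stepped the drum from 12 to 8 with eight button pushes, then handed the job in at about 36.6 s. I saw no fourth pair in either view, and I left the yellow look-alike alone.

Last checks:
- **Ear defenders:** all three crown tops measured 188 mm up, as expected when seated on the bar. They sit within about 2 mm of the bar's line, at about +106, -3 and -113 mm from its middle. Each was let go only once it rested on the bar, with no more than about 11 N of contact.
- **Third pair:** it first touched the bar about 2 mm too high, a few millimetres off centre. I centred it, then released it.
- **Reminder:** the 8 is centred on the index lines, with 9 above and 7 below, and the button is up. At the start the 12 sat about 0.3 of a step off the lines; the drum has been on the lines since.
- **Bystanders and arm:** in the last pictures nothing looked shifted, but I judged that by eye and did not measure it. The gripper was clear of everything.

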